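Put the grooming set back on its pads

TASK

Tidy the bathroom shelf: put the hair trimmer, the comb, the cologne atomizer and the round soap dish each on the pad that bears its outline, centred and lined up with that outline, the trimmer with its black head on the black head of its outline. Keep the atomizer and the soap dish upright and set them down rather than letting them drop, and leave the little amber perfume bottle standing where it is.

Things in the scene. Friction and masses are not known exactly. Their poses are not given: they have to be found in the camera images.
- trimmer: silver hair trimmer lying flat, loose, 0.16 to 0.30 kg; 150 mm long along its own x, handle 38 mm wide (y) and 32 mm high from x = -75 to +45 mm, black blade head 46 mm wide and 26 mm high from x = +45 to +75 mm; a toggle switch rises to z = 45 mm on top. Origin: centre of its underside, also close to its centre of mass; a grasp across the handle at the origin balances it. z up.
- trimmer_head (a point): middle of the blade edge of the trimmer's black head, 75 mm from the trimmer's origin along its +x, 13 mm above its underside
- comb: orange plastic comb lying flat, loose, 20 to 40 g; 150 mm long along its own x, 32 mm wide (y), 8 mm thick, solid spine at +y, teeth at -y. Origin: centre of its underside. Grasp it across its 32 mm width.
- atomizer: cologne atomizer standing upright, loose, 0.10 to 0.18 kg: steel cylinder of 34 mm diameter and 70 mm height, on it a dark knurled twist cap of 28 mm diameter up to 100 mm. Origin: centre of its underside; z up; its yaw does not matter.
- soap_dish: round white ceramic soap dish with its blue-rimmed lid on (one piece as handled, the lid does not come off), loose, 0.18 to 0.33 kg: 92 mm diameter, the dome rises to 39 mm, on it a blue cylindrical lid knob of 22 mm diameter from z = 39 to 62 mm, to lift it by. Origin: centre of its underside; z up; its yaw does not matter.
- trimmer_pad: trimmer's pad: blue rectangular mat 170 x 60 mm, 4 mm thick, fixed, with the outline of the trimmer inlaid: white handle (38 mm wide) and a broader black head at its +x end. Origin: centre of its underside; x along its length towards the head. The trimmer belongs with its origin over this origin and its x along this x.
- comb_pad: comb's pad: cork strip 165 x 46 mm, 4 mm thick, fixed, with a black comb outline. Origin: centre of its underside, x along its length. The comb belongs with its origin over this origin, lengthwise along x, either way round.
- atomizer_pad: atomizer's pad: square pale marble slab 70 x 70 mm, 4 mm thick, fixed, with a black ring of 37 mm diameter in its middle. Origin: centre of its underside.
- soap_dish_pad: soap dish's pad: round light-wood disc of 116 mm diameter, 4 mm thick, fixed, with a blue ring of 96 mm diameter. Origin: centre of its underside.
- perfume_bottle: bystander: small amber glass perfume bottle, loose, 32 mm diameter, 58 mm high with its brass cap, standing in the middle among the things. Two other small pots (33 mm diameter, up to 30 mm high) stand 0.2 m to its left and right, likewise between the things. Origin: centre of its underside.
There are look-alikes about, which are no part of the job. Leave any turquoise look-alike of the atomizer alone. What is shaped like the trimmer but red is not meant.

How it is judged:
By the outcome, as a careful person would: the job done as asked, in the order asked, and still so for the second after the job is handed in, with the robot touching nothing.
It also fails if it takes over 109 s, if anything falls off the work surface, if the arm or the gripper's body presses on something with over 40 N, if the wrist force passes 120 N, or if a joint passes its speed limit or range.

ROBOT

A 7-joint arm with a two-finger parallel gripper is mounted at the origin on the work surface. World frame = base frame: x ahead of the robot, y to its left, z up, the work surface at z = 0. Lengths are in mm, angles in rad, forces in N, time in s.
With the tool pointing down it reaches from about 400 to 875 mm from the base axis. Payload 4.4 kg.
Tool frame: the origin (TCP) lies midway between the tips of the shut fingers; the grasp point (between the pads) lies 19 mm behind it; z points along the fingers, y is the line along which they close (so a half turn about z gives the same grasp; the last joint's range is limited). The gripper opens to 85 mm and grips with 20 to 120 N. Pads are 22 mm wide; open, the fingers measure 114 mm over their backs; the gripper's body (76 mm by 85 mm) begins 54 mm behind the grasp point. The pads swing forward as they close: fully open they stand 13 mm farther back than shut.
Start: joints at [1.227, 0.628, 0.038, 1.517, -0.027, 0.996, -0.02], TCP at [178.284, -625.086, 231.313] pointing down, gripper open.
Joint ranges: [-3.06, 3.06], [-0.37, 2.12], [-1.25, 1.32], [0.18, 2.47], [-1.1, 4.24], [0.23, 1.98], [-2.94, 2.94]. Speed limits (rad/s): [2.57, 2.57, 3.14, 3.14, 3.14, 3.14, 3.14].

INTERFACE

Orientations are given as [roll, pitch, yaw] about the fixed x, y, z axes, in that order (R = Rz(yaw) Ry(pitch) Rx(roll)).
In Python, from cell import monitor, cams, ctrl gives the robot as it stands.
- The arm moves only by the tool drive_tool, never from a script. Its argument "motion" is a list of rows, each an object with "fingers": the opening, from 0 (shut) to 1 (fully open); "linear": the shift along the tool's x, y, z in m, a list of three; "twist": the turn about the tool's z in rad. In form: [{"fingers": fingers, "linear": [x, y, z], "twist": twist}, ...]. A call has 1 to 5 rows; each row shifts and turns the commanded pose from where the row before left it, along the tool's axes as they then stand; what a row does not reach is not made up. A row lasts 1/12 s, in which the tool goes at most 41.7 mm and 7.16 degrees, less where a joint would pass 70% of its speed; a pose out of reach is approached as far as the arm can. A call with a gripper value outside its range is refused whole. The fingers move at their own pace and stop on an object; the grip force is fixed at half the most. Time passes only in rows, so rows that do not move let the fingers close. It gives the time, the measured TCP pose, the force, the opening and the grip force at its end, in the units of the state.
- monitor.read_state(): the state, without advancing time (a new reading comes with each control period).
- cams.get_image(name): name is "scene" or "side" or "wrist"; returns a dict with "color" (384x512x3 uint8, blue, green, red), "K" (3x3 intrinsics, pixels), "R" (3x3) and "t" (3): a world point X has camera coordinates R X + t. Camera axes: x right, y down, z forward; pixel columns grow to the right and rows downward; lengths in mm; the calibration is good to about 2 mm. A picture is of the moment at which its call begins. There is no depth.
- ctrl.finish_job(): hands the job in; it is judged then, once.
The state is a dict: "clock": time; "qpos": joint angles; "qd": joint speeds; "tau": joint torques, N m; "eef_pos": TCP position; "tool_rot": TCP orientation; "force": force on the tool from outside, world axes, zero at the start; "torque": the same for the moment, N m; "width": finger opening in mm; "gripper_force": force on a finger pad.
Only numpy, scipy, OpenCV 4.12 (cv2) and the standard library are available. Lean on these libraries where they do the work, as an engineer would, in place of code of your own. Each camera call takes 0.05 s, during which the arm holds its last target. There are 200 camera calls.

## Working session

There is one attempt and no reset: what is moved stays moved. The work goes in short steps, Python scripts to look and compute and a tool call to move; the robot and the scene stay as the last step left them, time stands still between calls to the robot, and variables do not carry over. Pictures are saved under pics/ and viewed, at most 14 in all, crops included, and the job is handed in when it is done.

Besides the shell and the picture viewer there is one more tool, called by a JSON object that holds its "api" and its "payload". drive_tool: Moves the arm, as the interface text tells. Its arguments: {"type":"object","properties":{"motion":{"type":"array"}},"required":["motion"]}

```bash
ls; mkdir -p pics
python3 - <<'E'
from cell import monitor,cams
import cv2,numpy as np
s=monitor.read_state();print({k:np.round(v,3).tolist() for k,v in s.items()})
for n in("scene","side","wrist"):
    g=cams.get_image(n);np.savez(f"pics/{n}0.npz",**g)
    cv2.imwrite(f"pics/{n}0.png",cv2.resize(g["color"],None,fx=1.5,fy=1.5));print(n,np.round(g["K"],1).tolist(),np.round(g["R"],3).tolist(),np.round(g["t"],1).tolist())
E
```

```text
pics
{'clock': 0.0, 'qpos': [1.227, 0.629, 0.038, 1.518, -0.027, 0.996, -0.02], 'qd': [0.0, 0.0, -0.001, -0.001, -0.0, -0.002, 0.001], 'tau': [0.0, -56.34, 1.227, -19.344, 0.011, 0.011, -0.0], 'eef_pos': [178.126, -624.439, 230.387], 'tool_rot': [-3.14, -0.0, 0.278], 'force': [-0.201, 0.272, 0.529], 'torque': [0.049, 0.04, 0.042], 'gripper_force': 0.0, 'width': 85.275}
scene [[348.6, 0.0, 251.6], [0.0, 348.6, 192.5], [0.0, 0.0, 1.0]] [[-0.234, 0.972, -0.017], [0.589, 0.128, -0.798], [-0.773, -0.197, -0.603]] [186.5, -266.2, 1268.5]
side [[451.7, 0.0, 260.1], [0.0, 451.7, 182.0], [0.0, 0.0, 1.0]] [[-0.989, -0.148, 0.015], [-0.103, 0.603, -0.791], [0.108, -0.784, -0.611]] [517.3, 115.3, 1008.2]
wrist [[320.3, 0.0, 260.6], [0.0, 320.3, 194.3], [0.0, 0.0, 1.0]] [[0.273, -0.962, -0.002], [-0.928, -0.264, 0.263], [-0.254, -0.07, -0.965]] [-650.4, -32.6, 379.3]
```

View pics/scene0.png

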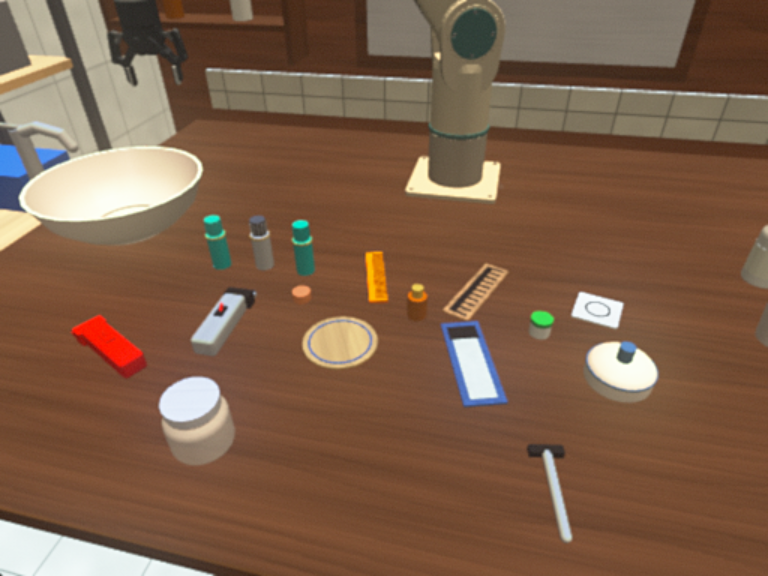

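View pics/side0.png

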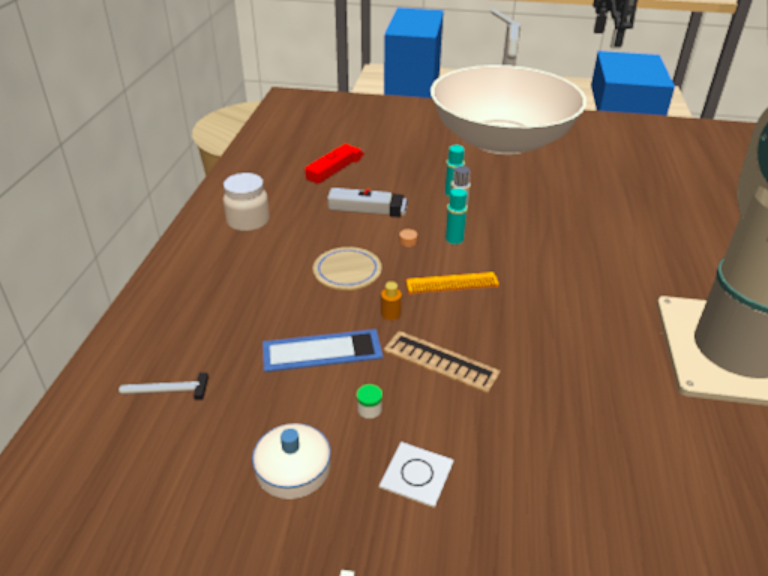

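Scene view (768-px picture): the silver trimmer is at (225,320) with its black head at (243,297), and its red look-alike is at (108,345). The comb is at (376,276). The grey atomizer at (261,243) stands between turquoise look-alikes at (218,243) and (303,248). The soap dish is at (621,370). Pads: trimmer (473,362) with its head end at (461,332), comb (477,291), atomizer (598,309), soap dish (340,342). The perfume bottle is at (417,302).
I take the grey one for the atomizer because it is steel with a dark cap, and the silver one for the trimmer because it isn't red.

```bash
cat > h.py <<'E'
import cv2,numpy as np
from cell import monitor,cams
def load(n): return dict(np.load(f"pics/{n}.npz"))
def shot(cam,name):
    g=cams.get_image(cam);np.savez(f"pics/{name}.npz",**g);return g
def ray(g,p):
    p=np.atleast_2d(p).astype(float);R,t=g["R"],g["t"]
    d=np.c_[p,np.ones(len(p))]@np.linalg.inv(g["K"]).T@R
    return -R.T@t,d/np.linalg.norm(d,axis=1)[:,None]
def plane(g,p,z):
    c,d=ray(g,p);return c+d*((z-c[2])/d[:,2])[:,None]
def tri(g1,p1,g2,p2):
    A=np.zeros((3,3));b=np.zeros(3)
    rs=[ray(g1,p1),ray(g2,p2)]
    for c,d in rs:
        M=np.eye(3)-np.outer(d[0],d[0]);A+=M;b+=M@c
    X=np.linalg.solve(A,b);gap=max(np.linalg.norm((np.eye(3)-np.outer(d[0],d[0]))@(X-c)) for c,d in rs)
    return X,gap
def proj(g,X):
    q=g["K"]@(g["R"]@np.asarray(X,float)+g["t"]);return q[:2]/q[2]
def blobs(g,lo,hi,roi=None,amin=25):
    "HSV-range blobs -> list of (area,centroid,contour), largest first; roi x0,y0,x1,y1"
    m=cv2.inRange(cv2.cvtColor(g["color"],cv2.COLOR_BGR2HSV),np.array(lo),np.array(hi))
    if roi is not None:
        k=np.zeros_like(m);k[roi[1]:roi[3],roi[0]:roi[2]]=255;m&=k
    cs,_=cv2.findContours(m,cv2.RETR_EXTERNAL,cv2.CHAIN_APPROX_NONE);o=[]
    for c in cs:
        M=cv2.moments(c)
        if M["m00"]>=amin:o.append((M["m00"],np.array([M["m10"],M["m01"]])/M["m00"],c[:,0]))
    return sorted(o,key=lambda a:-a[0])
E
python3 - <<'E'
from h import *
S,D=load("scene0"),load("side0");W=load("wrist0")
print("wristcam",-W["R"].T@W["t"])
cv2.imwrite("pics/crop0.png",np.hstack([cv2.resize(S["color"][135:245,125:210],None,fx=4,fy=4,interpolation=2)[:440],cv2.resize(D["color"][90:200,210:325],None,fx=4,fy=4,interpolation=2)[:440]]))
def r(l): return [int(v/1.5) for v in l]
T={"trimpad":((105,100,60),(125,255,255),[430,310,515,415],[255,320,390,375]),
"combpad":((8,60,90),(25,190,255),[435,258,515,325],[380,325,505,395]),
"atompad":((0,0,150),(180,60,255),[560,285,635,330],[370,435,460,510]),
"soappad":((8,30,90),(30,190,255),[295,310,385,372],[305,240,390,295]),
"comb":((8,190,150),(25,255,255),[355,245,400,308],[400,265,505,298]),
"knob":((95,100,60),(125,255,255),[610,335,645,363],[275,425,305,453]),
"trimsw":((0,150,80),(8,255,255),[205,295,240,325],[355,180,380,198]),
"amber":((5,150,60),(22,255,255),[400,284,432,325],[375,280,405,322]),}
for k,(lo,hi,a,b) in T.items():
    o=[]
    for g,ro in((S,a),(D,b)):
        B=blobs(g,lo,hi,r(ro),4);o.append(B[0][1:] if B else None)
    if None in o: print(k,"miss",[x is None for x in o]);continue
    X,gap=tri(S,o[0][0],D,o[1][0]);print(k,np.round(X,1),"gap",round(gap,1),end=" ")
    if "pad" in k:
        for g,q in((S,o[0]),(D,o[1])):
            P=plane(g,q[1],4)[:,:2].astype(np.float32);R=cv2.minAreaRect(P);print("|",np.round(R[0],1),np.round(R[1],0),round(R[2],1),end=" ")
    print()
for n,a,b in(("trimhead",(243,292),(402,200)),("atomcap",(258,222),(461,172))):
    print(n,tri(S,np.array(a)/1.5,D,np.array(b)/1.5))
E
```

```text
wristcam [ 243.33629055 -607.85082455  373.20454077]
trimpad [612.9  99.3  -3.1] gap 2.3 | [613.   97.6] [170.  59.] 18.6 | [609.  102.2] [169.  61.] 18.6 
combpad [434.2  87.5  -0.9] gap 0.3 | [434.2  91.7] [196. 146.] 8.5 | [430.  88.] [189. 141.] 9.3 
atompad [4.471e+02 2.906e+02 3.000e-01] gap 0.3 | [450.  288.5] [74. 77.] 75.6 | [447.2 292. ] [73. 72.] 76.0 
soappad [ 614.2 -105.8    2.1] gap 1.4 | [ 610.8 -112.6] [141. 149.] 12.6 | [ 615.9 -104.1] [150. 148.] 9.8 
comb [ 4.343e+02 -9.120e+01  3.000e-01] gap 1.0 
knob [596.5 306.2  54.8] gap 2.4 
trimsw [ 615.4 -299.6   35.3] gap 0.7 
amber [521.9   0.8  21.2] gap 2.6 
trimhead (array([ 546.71299432, -297.57296891,   19.55967626]), np.float64(3.6347766195284676))
atomcap (array([ 438.96944703, -303.77418952,   91.05575887]), np.float64(0.23767598846951185))
```

View pics/crop0.png

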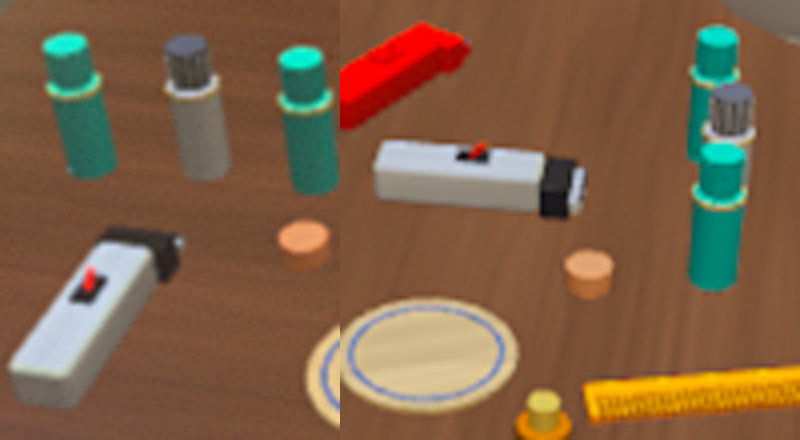

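The crop confirms it: the middle bottle is steel with a dark knurled cap, flanked by the turquoise ones, and the silver trimmer is distinct from the red one. I'm moving now so the wrist camera can see the trimmer and the atomizer.

{"api": "drive_tool", "payload": {"motion": [{"fingers":1,"linear":[0,0,0],"twist":0.1},{"fingers":1,"linear":[0,0,0],"twist":0.1},{"fingers":1,"linear":[0,0,0],"twist":0.078}]}}

```text
clock: 0.4
eef_pos: [178.1, -624.8, 230.9]
tool_rot: [-3.141, 0.0, -0.005]
force: [-0.1, 0.6, -0.7]
width: 85.3
gripper_force: 0.0
```

{"api": "drive_tool", "payload": {"motion": [{"fingers":1,"linear":[0.028,-0.028,0],"twist":0},{"fingers":1,"linear":[0.028,-0.028,0],"twist":0},{"fingers":1,"linear":[0.028,-0.028,0],"twist":0},{"fingers":1,"linear":[0.028,-0.028,0],"twist":0},{"fingers":1,"linear":[0.028,-0.028,0],"twist":0}]}}

```text
clock: 0.82
eef_pos: [319.2, -483.5, 231.1]
tool_rot: [-3.141, 0.0, -0.001]
force: [0.4, 0.7, -0.5]
width: 85.3
gripper_force: 0.0
```

{"api": "drive_tool", "payload": {"motion": [{"fingers":1,"linear":[0.028,-0.028,0],"twist":0},{"fingers":1,"linear":[0.028,-0.028,0],"twist":0},{"fingers":1,"linear":[0.028,-0.028,0],"twist":0},{"fingers":1,"linear":[0.028,-0.028,0],"twist":0},{"fingers":1,"linear":[0.028,-0.028,0],"twist":0}]}}

```text
clock: 1.23
eef_pos: [459.3, -343.4, 231.2]
tool_rot: [-3.141, 0.0, -0.0]
force: [0.1, -0.3, -0.2]
width: 85.4
gripper_force: 0.0
```

{"api": "drive_tool", "payload": {"motion": [{"fingers":1,"linear":[0.028,-0.028,0],"twist":0},{"fingers":1,"linear":[0.028,-0.028,0],"twist":0},{"fingers":1,"linear":[0.01,-0.01,0],"twist":0},{"fingers":1,"linear":[0,0,0],"twist":0},{"fingers":1,"linear":[0,0,0],"twist":0}]}}

```text
clock: 1.65
eef_pos: [524.4, -278.6, 230.9]
tool_rot: [3.142, 0.001, 0.002]
force: [-1.2, -1.0, -0.5]
width: 85.2
gripper_force: 0.0
```

Run:
```python
from h import *
s=monitor.read_state();print(s["clock"],np.round(s["eef_pos"],1),np.round(s["tool_rot"],3),np.round(s["qpos"],2))
g=shot("wrist","w1");cv2.imwrite("pics/w1.png",cv2.resize(g["color"],None,fx=1.5,fy=1.5))
```

```text
1.65 [ 524.4 -278.6  230.9] [3.142e+00 1.000e-03 2.000e-03] [ 0.37  0.55  0.11  1.68 -0.07  0.92 -1.06]
```

View pics/w1.png

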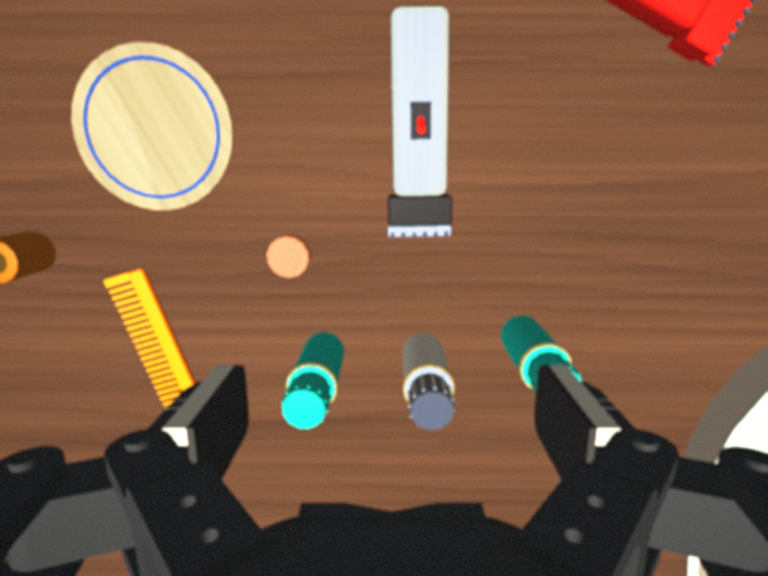

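The wrist view (768-px picture) shows the trimmer handle over x 392–448, y 8–195, with its head at y 195–238. It also shows the soap dish pad (150,125), the comb (150,335), the atomizer cap (432,410) between the turquoise ones at (303,410) and (545,370), and a pot at (288,257).

Run:
```python
from h import *
W,S,D=load("w1"),load("scene0"),load("side0")
B=blobs(W,(0,0,150),(180,60,255),[255,0,305,132])
P=plane(W,B[0][2],32)[:,:2].astype(np.float32);R=cv2.minAreaRect(P);print("handle z32",R, "sum bounds",P.min(0),P.max(0))
k=blobs(W,(0,0,0),(180,110,75),[250,130,310,160]);print("head blob",k[0][0],k[0][1],plane(W,k[0][1],26))
# switch triangulation wrist/scene ; handle-rear corners
w=blobs(W,(0,150,80),(8,255,255),[265,60,295,100],4)[0][1]
for g,ro in((S,[136,196,160,217]),(D,[236,120,254,132])): print("sw",tri(W,w,g,blobs(g,(0,150,80),(8,255,255),ro,3)[0][1]))
# handle top-surface height: handle centroid (top face) scene
for g,ro in((S,[125,190,165,240]),(D,[215,120,262,145])):
    for vmin in(170,185,200,215):
        b=blobs(g,(0,0,vmin),(180,60,255),ro)
        if b: print(vmin,b[0][0],tri(W,B[0][1],g,b[0][1]))
```

```text
handle z32 ((627.5194091796875, -298.5371398925781), (118.06682586669922, 37.779720306396484), 0.8017483353614807) sum bounds [ 568.6076 -317.7625] [ 686.3758  -279.03845]Traceback (most recent call last):
  File "<stdin>", line 5, in <module>
IndexError: list index out of range
```

{"api": "drive_tool", "payload": {"motion": [{"fingers":1,"linear":[0.022,0.005,0.025],"twist":0},{"fingers":1,"linear":[0.022,0.005,0.025],"twist":0},{"fingers":1,"linear":[0.022,0.005,0.025],"twist":0},{"fingers":1,"linear":[0.022,0.005,0.025],"twist":-0.014},{"fingers":1,"linear":[0,0,0],"twist":0}]}}

```text
clock: 2.12
eef_pos: [611.3, -300.2, 124.6]
tool_rot: [-3.139, 0.006, 0.013]
force: [-0.2, 1.3, -0.9]
width: 85.2
gripper_force: 0.0
```

Run:
```python
from h import *
s=monitor.read_state();print(s["clock"],np.round(s["eef_pos"],1),np.round(s["tool_rot"],3))
V=shot("wrist","w2");W=load("w1")
def sw(g,roi=None):
    b=[x for x in blobs(g,(0,150,80),(8,255,255),roi,4)];return b[0][1]
a=sw(W,[265,60,295,100]);b=sw(V,[180,0,340,384]);print("switch",b,tri(W,a,V,b))
o=[]
for g,roi in((W,[255,0,305,132]),(V,[150,0,400,384])):
    B=blobs(g,(0,0,150),(180,60,255),roi)[0]
    for z in(28,32,36):
        P=plane(g,B[2],z)[:,:2].astype(np.float32);print(z,cv2.minAreaRect(P))
    c=B[2];q=cv2.boxPoints(cv2.minAreaRect(c.astype(np.float32)));q=q[np.argsort(q[:,1])];o.append(np.array([q[2:].mean(0),q[:2].mean(0)]));print(B[0],c.min(0),c.max(0))
print("front edge mid",tri(W,o[0][0],V,o[1][0]),"rear",tri(W,o[0][1],V,o[1][1]))
```

```text
2.1167 [ 611.3 -300.2  124.6] [-3.139  0.006  0.013]
switch [257.58259587 195.74041298] (array([ 614.75860734, -299.07505457,   38.165778  ]), np.float64(0.19120862725653212))
28 ((627.9323120117188, -298.7576599121094), (119.4494857788086, 38.22214126586914), 0.8017587065696716)
32 ((627.5194091796875, -298.5371398925781), (118.06682586669922, 37.779720306396484), 0.8017483353614807)
36 ((627.1065673828125, -298.31658935546875), (116.68418884277344, 37.337276458740234), 0.801762580871582)
4570.5 [260   4] [299 130]
28 ((627.9457397460938, -298.7064514160156), (118.76758575439453, 37.824134826660156), 1.0570242404937744)
32 ((628.8156127929688, -298.7452697753906), (116.77874755859375, 37.19078063964844), 1.057016134262085)
36 ((629.685546875, -298.7840576171875), (114.78996276855469, 36.55739212036133), 1.057032823562622)
7398.0 [231  94] [283 247]
front edge mid (array([ 568.40835111, -299.20180458,   27.72602258]), np.float64(0.5249870640357056)) rear (array([ 687.18475398, -297.7433497 ,   29.03788697]), np.float64(0.006792809824061718))
```

Handle top triangulates to z≈28–29 (text says 32). The trimmer's origin is about (612.8, -298.7) with its yaw π+0.014.

{"api": "drive_tool", "payload": {"motion": [{"fingers":1,"linear":[0.001,0,0.025],"twist":0},{"fingers":1,"linear":[0,0,0.025],"twist":0},{"fingers":1,"linear":[0,0,0.02],"twist":0},{"fingers":1,"linear":[0,0,0],"twist":0},{"fingers":1,"linear":[0,0,0],"twist":0}]}}

```text
clock: 2.58
eef_pos: [611.6, -300.7, 62.0]
tool_rot: [3.141, 0.002, 0.011]
force: [0.3, -0.1, 0.6]
width: 85.4
gripper_force: 0.0
```

{"api": "drive_tool", "payload": {"motion": [{"fingers":1,"linear":[0.001,-0.002,0.02],"twist":0},{"fingers":1,"linear":[0,0,0.02],"twist":0},{"fingers":1,"linear":[0,0,0.012],"twist":0},{"fingers":1,"linear":[0,0,0.006],"twist":0},{"fingers":1,"linear":[0,0,0],"twist":0}]}}

```text
clock: 3.0
eef_pos: [613.8, -297.6, 3.4]
tool_rot: [3.142, 0.001, 0.013]
force: [-0.2, 0.6, 0.1]
width: 85.3
gripper_force: 0.0
```

{"api": "drive_tool", "payload": {"motion": [{"fingers":0,"linear":[0,0,0],"twist":0},{"fingers":0,"linear":[0,0,0],"twist":0},{"fingers":0,"linear":[0,0,0],"twist":0},{"fingers":0,"linear":[0,0,0],"twist":0},{"fingers":0,"linear":[0,0,0],"twist":0}]}}

```text
clock: 3.42
eef_pos: [615.1, -297.6, 4.5]
tool_rot: [3.141, -0.002, 0.014]
force: [-1.0, 0.1, 5.3]
width: 37.3
gripper_force: 62.5
```

{"api": "drive_tool", "payload": {"motion": [{"fingers":0,"linear":[0,0,0],"twist":0},{"fingers":0,"linear":[0,0,0],"twist":0},{"fingers":0,"linear":[0,0,0],"twist":0},{"fingers":0,"linear":[0,0,0],"twist":0}]}}

```text
clock: 3.75
eef_pos: [615.1, -297.6, 4.5]
tool_rot: [3.141, -0.002, 0.014]
force: [-0.5, -0.9, 6.9]
width: 37.1
gripper_force: 62.5
```

{"api": "drive_tool", "payload": {"motion": [{"fingers":0,"linear":[0,0,-0.015],"twist":0},{"fingers":0,"linear":[0,0,-0.03],"twist":0},{"fingers":0,"linear":[0,0,-0.035],"twist":0},{"fingers":0,"linear":[0,0,-0.035],"twist":0},{"fingers":0,"linear":[0,0,-0.035],"twist":0}]}}

```text
clock: 4.17
eef_pos: [613.5, -296.7, 155.0]
tool_rot: [-3.141, 0.001, 0.014]
force: [1.3, 0.0, -3.1]
width: 37.0
gripper_force: 61.4
```

{"api": "drive_tool", "payload": {"motion": [{"fingers":0,"linear":[-0.007,-0.02,-0.02],"twist":0},{"fingers":0,"linear":[-0.008,-0.03,-0.02],"twist":0},{"fingers":0,"linear":[-0.008,-0.034,-0.02],"twist":0},{"fingers":0,"linear":[-0.008,-0.034,0],"twist":0},{"fingers":0,"linear":[-0.008,-0.034,0],"twist":0}]}}

```text
clock: 4.58
eef_pos: [573.0, -144.4, 215.3]
tool_rot: [3.141, -0.003, 0.013]
force: [-0.3, 1.0, -2.9]
width: 37.3
gripper_force: 61.6
```

{"api": "drive_tool", "payload": {"motion": [{"fingers":0,"linear":[-0.008,-0.034,0],"twist":0},{"fingers":0,"linear":[-0.008,-0.034,0],"twist":0},{"fingers":0,"linear":[-0.008,-0.034,0],"twist":0},{"fingers":0,"linear":[-0.008,-0.034,0],"twist":0},{"fingers":0,"linear":[-0.008,-0.034,0],"twist":0}]}}

```text
clock: 5.0
eef_pos: [529.6, 25.2, 213.8]
tool_rot: [-3.141, 0.0, 0.014]
force: [0.5, 0.7, -2.6]
width: 37.1
gripper_force: 61.6
```

{"api": "drive_tool", "payload": {"motion": [{"fingers":0,"linear":[-0.006,-0.034,0],"twist":0},{"fingers":0,"linear":[0,-0.03,0],"twist":0},{"fingers":0,"linear":[0,-0.01,0],"twist":0},{"fingers":0,"linear":[0,0,0],"twist":0},{"fingers":0,"linear":[0,0,0],"twist":0}]}}

```text
clock: 5.42
eef_pos: [523.5, 97.7, 213.6]
tool_rot: [3.141, 0.0, 0.015]
force: [0.0, -0.7, -1.4]
width: 37.3
gripper_force: 61.5
```

Run:
```python
from h import *
s=monitor.read_state();print(s["clock"],np.round(s["eef_pos"],1),np.round(s["tool_rot"],3),np.round(s["qpos"],2))
g=shot("wrist","w3");cv2.imwrite("pics/w3.png",cv2.resize(g["color"],None,fx=1.5,fy=1.5))
```

```text
5.4167 [523.5  97.7 213.6] [3.141 0.    0.015] [-0.31  0.49  0.11  1.87 -0.07  0.79 -1.72]
```

View pics/w3.png

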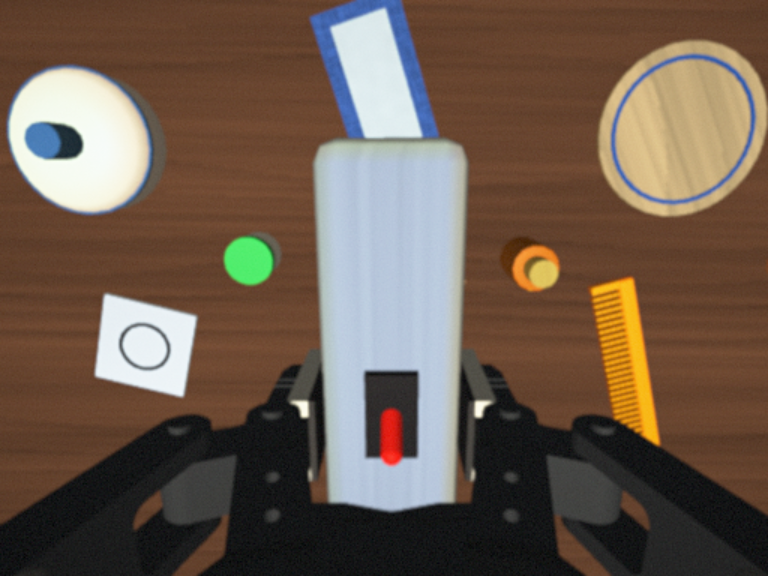

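The held trimmer covers the lower half of its pad (picture 312–440, 0–138). I'll shift sideways to see the whole pad. The soap dish (90,140), atomizer pad (145,345), soap dish pad (685,130), comb (625,360) and perfume bottle (535,265) are all clear.

{"api": "drive_tool", "payload": {"motion": [{"fingers":0,"linear":[0,0.03,0],"twist":0},{"fingers":0,"linear":[0,0.035,0],"twist":0},{"fingers":0,"linear":[0,0.03,0],"twist":0},{"fingers":0,"linear":[0,0,0],"twist":0},{"fingers":0,"linear":[0,0,0],"twist":0}]}}

```text
clock: 5.88
eef_pos: [524.8, -2.1, 213.5]
tool_rot: [3.14, 0.0, 0.006]
force: [-0.3, 0.3, -3.6]
width: 36.9
gripper_force: 61.5
```

Run:
```python
from h import *
s=monitor.read_state();print(s["clock"],np.round(s["eef_pos"],1),np.round(s["tool_rot"],3))
g=shot("wrist","w4");S,D=load("scene0"),load("side0")
B=blobs(g,(105,100,40),(125,255,255),[60,0,300,200])
for b in B[:3]:
    P=plane(g,b[2],4)[:,:2].astype(np.float32);print("pad",b[0],b[1],cv2.minAreaRect(P),cv2.boxPoints(cv2.minAreaRect(P)).round(1).tolist())
w=B[0][1]
for c,ro in((S,[286,206,344,277]),(D,[170,213,260,250])): print("tri",tri(g,w,c,blobs(c,(105,100,60),(125,255,255),ro)[0][1]))
wh=blobs(g,(0,0,150),(180,60,255),[60,0,212,200])
for b in wh[:3]:
    P=plane(g,b[2],4)[:,:2].astype(np.float32);print("white",b[0],b[1],cv2.minAreaRect(P))
# held trimmer: handle rear top edge
h=blobs(g,(0,0,120),(180,70,255),[190,60,330,340])
for b in h[:2]:print("held",b[0],b[2].min(0),b[2].max(0))
```

```text
5.8833 [524.8  -2.1 213.5] [3.14  0.    0.006]
pad 3319.0 [159.14773526  76.44094607] ((610.8534545898438, 97.03736877441406), (169.8385467529297, 60.19690704345703), 18.458871841430664) [[520.7999877929688, 98.69999694824219], [539.7999877929688, 41.599998474121094], [700.9000244140625, 95.4000015258789], [681.9000244140625, 152.5]]
tri (array([622.56883266, 101.29578267,   4.24156814]), np.float64(0.4702179383846319))
tri (array([616.7802652 , 101.42422831,   1.67176115]), np.float64(5.948201553801394))
white 4490.0 [157.52925019  70.57390497] ((624.6046142578125, 102.01998138427734), (120.99503326416016, 38.486576080322266), 18.4791259765625)
white 36.0 [210.51388889 123.08333333] ((566.9865112304688, 50.75189208984375), (1.0915553569793701, 60.649444580078125), 87.90773010253906)
held 22677.5 [208  92] [311 339]
held 82.5 [316 266] [327 278]
```

Run:
```python
from h import *
for n,tcp,yaw in(("w3",(523.5,97.7,213.6),.015),("w4",(524.8,-2.1,213.5),.006)):
    g=load(n)
    b=blobs(g,(0,0,120),(180,70,255),[190,90,330,340])[0][2]
    z=tcp[2]+27.5
    P=plane(g,b,z)[:,:2]-np.array(tcp[:2])
    c,s=np.cos(yaw),np.sin(yaw);P=P@np.array([[c,-s],[s,c]])  # into tool x, and world-left y
    out=[]
    for x in range(15,70,5):
        q=P[abs(P[:,0]-x)<1.5][:,1]; out.append((x,round(q.min(),1),round(q.max(),1)))
    print(n,"rear x",P[:,0].max().round(2),np.sort(P[:,0])[-60:].mean().round(2)); print(out[::2])
```

```text
w3 rear x 73.27 72.96
[(15, np.float64(-18.9), np.float64(16.6)), (25, np.float64(-18.9), np.float64(16.6)), (35, np.float64(-18.9), np.float64(16.6)), (45, np.float64(-18.9), np.float64(16.9)), (55, np.float64(-18.6), np.float64(16.9)), (65, np.float64(-18.8), np.float64(16.8))]
w4 rear x 72.63 72.33
[(15, np.float64(-18.9), np.float64(16.7)), (25, np.float64(-19.0), np.float64(17.1)), (35, np.float64(-19.0), np.float64(17.0)), (45, np.float64(-18.9), np.float64(17.0)), (55, np.float64(-18.9), np.float64(16.9)), (65, np.float64(-18.9), np.float64(16.8))]
```

{"api": "drive_tool", "payload": {"motion": [{"fingers":0,"linear":[0.022,-0.025,0.01],"twist":0},{"fingers":0,"linear":[0.022,-0.025,0.02],"twist":0},{"fingers":0,"linear":[0.022,-0.025,0.02],"twist":0},{"fingers":0,"linear":[0.022,-0.025,0.02],"twist":0},{"fingers":0,"linear":[0,0,0.02],"twist":-0.1}]}}

```text
clock: 6.35
eef_pos: [616.1, 113.6, 122.4]
tool_rot: [-3.136, -0.007, 0.123]
force: [1.4, 0.9, -2.7]
width: 37.0
gripper_force: 61.5
```

{"api": "drive_tool", "payload": {"motion": [{"fingers":0,"linear":[0,0,0.02],"twist":-0.1},{"fingers":0,"linear":[0,0,0.02],"twist":-0.11},{"fingers":0,"linear":[0,0,0.02],"twist":0},{"fingers":0,"linear":[0,0,0],"twist":0},{"fingers":0,"linear":[0,0,0],"twist":0}]}}

```text
clock: 6.77
eef_pos: [610.8, 104.3, 62.4]
tool_rot: [-3.141, 0.003, 0.324]
force: [0.2, 0.2, -1.0]
width: 37.2
gripper_force: 61.4
```

{"api": "drive_tool", "payload": {"motion": [{"fingers":0,"linear":[0,0,0],"twist":0},{"fingers":0,"linear":[0,0,0],"twist":0}]}}

```text
clock: 6.93
eef_pos: [613.0, 104.3, 64.9]
tool_rot: [3.141, -0.003, 0.324]
force: [-1.0, -0.0, -2.2]
width: 37.4
gripper_force: 61.5
```

Run:
```python
from h import *
for n,roi in (("w3",[195,0,300,92]),("w4",[60,0,300,200])):
    g=load(n);print(n,"cam",-g["R"].T@g["t"])
    b=blobs(g,(105,100,40),(125,255,255),roi)[0][2]
    h=cv2.convexHull(b);q=cv2.approxPolyDP(h,4,True)[:,0];print(plane(g,q,4)[:,:2].round(1).tolist(), q.tolist())
s=[monitor.read_state() for _ in range(1)][0];print(s["eef_pos"],s["tool_rot"],s["qd"].round(3) if hasattr(s["qd"],"round") else s["qd"])
```

```text
w3 cam [591.21109657  97.49968207 356.26237965]
[[692.1, 93.5], [608.7, 65.8], [606.8, 126.5], [680.8, 151.5], [691.7, 121.8]] [[266, 0], [291, 90], [233, 91], [207, 12], [237, 0]]
w4 cam [592.54078634  -2.75602328 356.20665432]
[[692.8, 118.9], [692.0, 92.6], [573.5, 53.2], [536.7, 53.5], [521.9, 95.4], [680.3, 151.7]] [[136, 0], [163, 1], [208, 125], [209, 159], [172, 172], [104, 14]]
[612.98127714 104.31316846  64.90196318] [ 3.14125963e+00 -2.80235579e-03  3.23720758e-01] [ 0.003 -0.005  0.002  0.003  0.001 -0.002  0.002]
```

{"api": "drive_tool", "payload": {"motion": [{"fingers":0,"linear":[-0.002,0.0053,0.01],"twist":0},{"fingers":0,"linear":[0,0,0.02],"twist":0},{"fingers":0,"linear":[0,0,0.015],"twist":0},{"fingers":0,"linear":[0,0,0],"twist":0},{"fingers":0,"linear":[0,0,0],"twist":0}]}}

```text
clock: 7.35
eef_pos: [611.2, 97.7, 18.0]
tool_rot: [3.142, 0.001, 0.323]
force: [0.4, -0.3, -2.7]
width: 37.0
gripper_force: 61.5
```

{"api": "drive_tool", "payload": {"motion": [{"fingers":0,"linear":[0,0,0],"twist":0}]}}

```text
clock: 7.43
eef_pos: [612.4, 98.1, 19.2]
tool_rot: [3.141, -0.002, 0.324]
force: [-0.1, 1.2, -1.8]
width: 37.6
gripper_force: 61.5
```

{"api": "drive_tool", "payload": {"motion": [{"fingers":0,"linear":[0,0,0],"twist":0}]}}

```text
clock: 7.52
eef_pos: [612.6, 98.3, 19.5]
tool_rot: [3.141, -0.002, 0.324]
force: [0.0, 0.1, -2.0]
width: 37.2
gripper_force: 61.5
```

{"api": "drive_tool", "payload": {"motion": [{"fingers":0,"linear":[0,0,0.005],"twist":0},{"fingers":0,"linear":[0,0,0.004],"twist":0},{"fingers":0,"linear":[0,0,0.0015],"twist":0},{"fingers":0,"linear":[0,0,0.0005],"twist":0},{"fingers":0,"linear":[0,0,0.0005],"twist":0}]}}

```text
clock: 7.93
eef_pos: [611.8, 98.3, 8.5]
tool_rot: [3.142, -0.0, 0.324]
force: [-4.9, 0.1, 15.0]
width: 37.4
gripper_force: 63.6
```

{"api": "drive_tool", "payload": {"motion": [{"fingers":0,"linear":[0,0,0],"twist":0},{"fingers":0,"linear":[0,0,0],"twist":0}]}}

```text
clock: 8.1
eef_pos: [611.8, 98.2, 8.5]
tool_rot: [3.142, -0.001, 0.324]
force: [-4.2, 0.1, 10.0]
width: 37.3
gripper_force: 63.4
```

{"api": "drive_tool", "payload": {"motion": [{"fingers":0.8,"linear":[0,0,0],"twist":0},{"fingers":0.8,"linear":[0,0,0],"twist":0},{"fingers":0.8,"linear":[0,0,0],"twist":0},{"fingers":0.8,"linear":[0,0,-0.01],"twist":0},{"fingers":0.8,"linear":[0,0,-0.03],"twist":0}]}}

```text
clock: 8.52
eef_pos: [608.3, 97.7, 43.8]
tool_rot: [-3.14, 0.008, 0.324]
force: [-1.2, -1.3, 0.4]
width: 68.5
gripper_force: 0.0
```

{"api": "drive_tool", "payload": {"motion": [{"fingers":1,"linear":[0,0,-0.04],"twist":0},{"fingers":1,"linear":[0,0,-0.04],"twist":0.1},{"fingers":1,"linear":[0,0,-0.04],"twist":0.1},{"fingers":1,"linear":[0,0,-0.04],"twist":0.124},{"fingers":1,"linear":[-0.03,0.02,0],"twist":0}]}}

```text
clock: 8.93
eef_pos: [592.4, 83.7, 216.2]
tool_rot: [-3.135, -0.024, -0.001]
force: [3.3, 0.4, 1.4]
width: 85.6
gripper_force: 0.0
```

{"api": "drive_tool", "payload": {"motion": [{"fingers":1,"linear":[-0.03,0.02,0],"twist":0},{"fingers":1,"linear":[-0.03,0.02,0],"twist":0},{"fingers":1,"linear":[-0.03,0.02,0],"twist":0},{"fingers":1,"linear":[0,0,0],"twist":0},{"fingers":1,"linear":[0,0,0],"twist":0}]}}

```text
clock: 9.35
eef_pos: [490.2, 16.9, 207.7]
tool_rot: [3.142, -0.0, -0.003]
force: [1.1, 0.4, 0.5]
width: 85.5
gripper_force: 0.0
```

{"api": "drive_tool", "payload": {"motion": [{"fingers":1,"linear":[0,0,0],"twist":0},{"fingers":1,"linear":[0,0,0],"twist":0}]}}

```text
clock: 9.52
eef_pos: [493.0, 19.1, 207.3]
tool_rot: [-3.141, -0.002, 0.001]
force: [-0.0, 0.1, 0.6]
width: 85.3
gripper_force: 0.0
```

Run:
```python
from h import *
s=monitor.read_state();print(s["clock"],np.round(s["eef_pos"],1),np.round(s["tool_rot"],3),np.round(s["qpos"],2))
g=shot("wrist","w5");cv2.imwrite("pics/w5.png",cv2.resize(g["color"],None,fx=1.5,fy=1.5))
```

```text
9.5167 [493.   19.1 207.3] [-3.141e+00 -2.000e-03  1.000e-03] [-0.18  0.44  0.12  1.98 -0.08  0.73 -1.59]
```

View pics/w5.png

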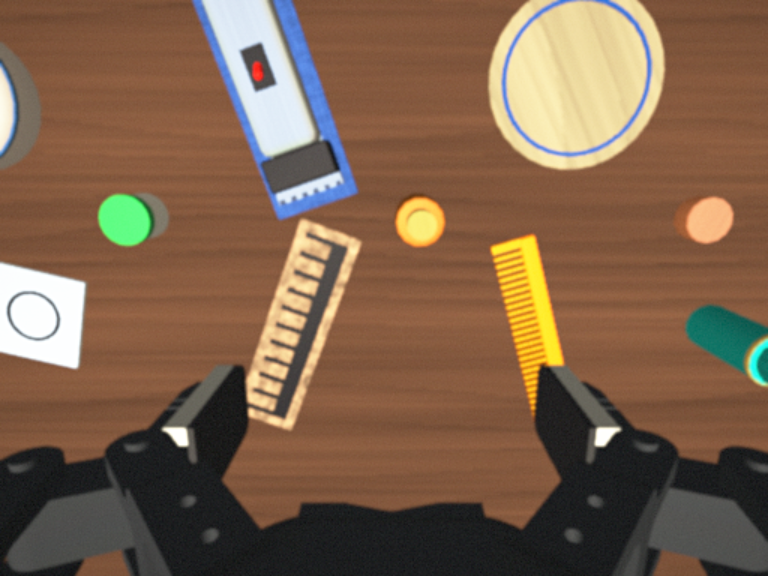

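The trimmer lies on its pad, head on the head end (305,165). The comb pad is at (303,325), the comb at (530,320) with its lower end behind a finger, and the perfume bottle at (420,222) still stands.

Run:
```python
from h import *
g=load("w5")
def rect(b,z):
    R=cv2.minAreaRect(plane(g,b,z)[:,:2].astype(np.float32));return np.round(R[0],1),np.round(R[1],1),round(R[2],2)
def fill(lo,hi,roi,z,n=1):
    for b in blobs(g,lo,hi,roi)[:n]: print("  ",b[0],b[1].round(1),rect(b[2],z))
print("blue pad");b=blobs(g,(105,100,40),(125,255,255),[120,0,245,150])[0];q=cv2.approxPolyDP(cv2.convexHull(b[2]),3,True)[:,0];print(q.tolist(),plane(g,q,4)[:,:2].round(1).tolist())
print("trim white z36");fill((0,0,150),(180,70,255),[125,0,220,110],36,2)
b=blobs(g,(0,0,150),(180,70,255),[125,0,220,110])[0][2];q=cv2.approxPolyDP(cv2.convexHull(b),3,True)[:,0];print(plane(g,q,36)[:,:2].round(1).tolist())
print("head z30");fill((0,0,0),(180,255,70),[165,85,235,135],30,2)
print("combpad");hs=cv2.cvtColor(g["color"],cv2.COLOR_BGR2HSV);print([hs[y,x].tolist() for y,x in((152,208),(160,232),(240,200))],"wood",hs[200,250],"comb",hs[170,355])
for smax in(150,):
    fill((8,40,140),(28,smax,255),[155,140,245,290],4,3)
# black comb outline
fill((0,0,0),(180,255,75),[165,148,240,285],4,3)
fill((8,190,170),(30,255,255),[320,150,380,280],8,2)
```

```text
blue pad
[[129, 0], [194, 1], [237, 128], [185, 144]] [[660.3, 144.5], [659.4, 82.0], [539.5, 43.0], [522.7, 99.2]]
trim white z36
   4129.5 [174.1  48.7] (array([612.3,  95.9]), array([93.8, 36.8]), 18.77)
[[651.1, 127.5], [651.0, 90.0], [580.7, 65.9], [572.7, 68.1], [564.6, 97.7]]
head z30
   34.0 [221.1 104.1] (array([563.8,  56.1]), array([17.8,  2.7]), 19.09)
combpad
[[16, 105, 225], [19, 98, 244], [23, 14, 71]] wood [ 11 136 133] comb [ 28 207 255]
   4731.0 [198.4 214.4] (array([435.8,  87.7]), array([101.4, 171.8]), 89.19)
   445.0 [198.2 241.8] (array([411.9,  90.8]), array([ 10.7, 100.9]), 68.53)
   2674.5 [351.4 204.3] (array([439.3, -88.9]), array([141.3,  33.4]), 16.86)
```

{"api": "drive_tool", "payload": {"motion": [{"fingers":1,"linear":[0,-0.035,0],"twist":0},{"fingers":1,"linear":[0,-0.035,0],"twist":0},{"fingers":1,"linear":[0,0,0],"twist":0},{"fingers":1,"linear":[0,0,0],"twist":0},{"fingers":1,"linear":[0,0,0],"twist":0}]}}

```text
clock: 9.98
eef_pos: [492.0, 88.5, 206.6]
tool_rot: [3.141, 0.0, 0.001]
force: [-0.0, -1.4, 0.2]
width: 85.5
gripper_force: 0.0
```

```bash
python3 -c "
from h import *
shot('wrist','w6');print(monitor.read_state()['eef_pos'])"
```

```text
[491.90042083  87.67397376 206.62569695]
```

{"api": "drive_tool", "payload": {"motion": [{"fingers":1,"linear":[0,0.036,0],"twist":0},{"fingers":1,"linear":[0,0.036,0],"twist":0},{"fingers":1,"linear":[0,0.036,0],"twist":0},{"fingers":1,"linear":[0,0.036,0],"twist":0},{"fingers":1,"linear":[0,0.034,0],"twist":0}]}}

```text
clock: 10.45
eef_pos: [491.1, -93.3, 206.9]
tool_rot: [3.141, -0.0, -0.003]
force: [0.6, -0.3, 0.4]
width: 85.1
gripper_force: 0.0
```

{"api": "drive_tool", "payload": {"motion": [{"fingers":1,"linear":[0,0,0],"twist":0},{"fingers":1,"linear":[0,0,0],"twist":0},{"fingers":1,"linear":[0,0,0],"twist":0},{"fingers":1,"linear":[0,0,0],"twist":0}]}}

```text
clock: 10.78
eef_pos: [491.5, -88.8, 206.7]
tool_rot: [-3.141, 0.0, 0.001]
force: [-0.5, 1.3, -0.9]
width: 85.2
gripper_force: 0.0
```

Run:
```python
from h import *
s=monitor.read_state();print(s["eef_pos"],s["tool_rot"])
V=shot('wrist','w7');U=load('w6');W=load("w5")
def rect(g,b,z):
    R=cv2.minAreaRect(plane(g,b,z)[:,:2].astype(np.float32));return np.round(R[0],1),np.round(R[1],1),round(R[2],2)
for b in blobs(V,(8,190,150),(32,255,255),[180,100,340,345])[:2]:
    for z in(4,8): print("comb",b[0],b[1],rect(V,b[2],z))
    q=cv2.boxPoints(cv2.minAreaRect(b[2].astype(np.float32)));q=q[np.argsort(q[:,1])];print("far end mid V",q[:2].mean(0),q.tolist())
bw=blobs(W,(8,190,150),(32,255,255),[320,150,380,250])[0]
def top(b): # far-end corners by approx
    q=cv2.approxPolyDP(cv2.convexHull(b),3,True)[:,0];q=q[np.argsort(q[:,1])];return q[:2][np.argsort(q[:2,0])]
bv=blobs(V,(8,190,150),(32,255,255),[180,100,340,345])[0]
for i in(0,1): print("far corner",tri(W,top(bw[2])[i],V,top(bv[2])[i]))
# pad: largest contour = cork, closing the black outline
hs=cv2.cvtColor(U["color"],cv2.COLOR_BGR2HSV)
m=cv2.inRange(hs,np.array((8,40,160)),np.array((28,150,255)))|cv2.inRange(hs,np.array((0,0,0)),np.array((180,60,110)))
m[:,:180]=0;m[:,340:]=0;m[:140]=0;m[330:]=0
m=cv2.morphologyEx(m,cv2.MORPH_OPEN,np.ones((3,3)))
cs=sorted(cv2.findContours(m,0,1)[0],key=cv2.contourArea)[::-1]
for c in cs[:2]: print("combpad",cv2.contourArea(c),rect(U,c[:,0],4),rect(U,c[:,0],2))
im=np.hstack([U["color"],V["color"]]);cv2.imwrite("pics/w67.png",im[:,:][:,100:][:, :]) if 0 else cv2.imwrite("pics/w67.png",np.hstack([U["color"][:,120:500],V["color"][:,120:500]]))
```

```text
[491.53928424 -88.79831715 206.7400628 ] [-3.14085666e+00  1.95836138e-04  9.37581054e-04]
comb 3432.0 [261.18444056 218.02700078] (array([432.9, -91.1]), array([153.4,  33.6]), 16.81)
comb 3432.0 [261.18444056 218.02700078] (array([434.4, -91.1]), array([151.6,  33.2]), 16.81)
far end mid V [241.10002 157.30002] [[255.50001525878906, 152.50001525878906], [226.7000274658203, 162.1000213623047], [295.9000244140625, 273.70001220703125], [267.10003662109375, 283.29998779296875]]
far corner (array([500.56119447, -55.85445388,  -2.69129056]), np.float64(0.8138674550692205))
far corner (array([510.62753771, -82.78592026,   9.26969216]), np.float64(0.22217084127073267))
combpad 3798.5 (array([436.1,  91. ]), array([ 46.9, 165.6]), 68.82) (array([435.3,  91. ]), array([ 47.2, 166.6]), 68.82)
```

View pics/w67.png

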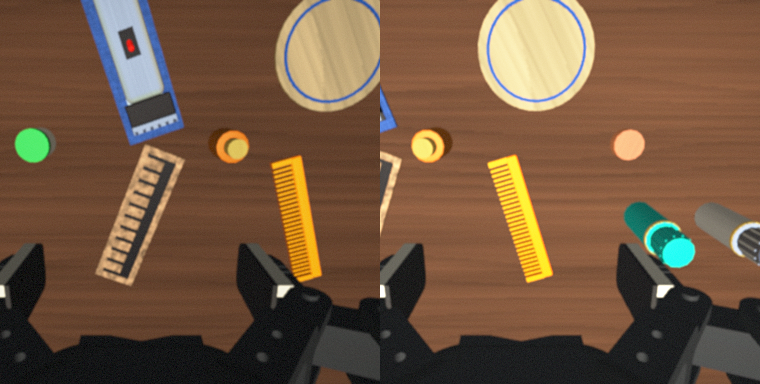

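{"api": "drive_tool", "payload": {"motion": [{"fingers":1,"linear":[-0.028,0.0005,0.02],"twist":0},{"fingers":1,"linear":[-0.029,0.0005,0.02],"twist":0},{"fingers":1,"linear":[0,0,0.03],"twist":-0.1},{"fingers":1,"linear":[0,0,0.03],"twist":-0.1},{"fingers":1,"linear":[0,0,0.03],"twist":-0.092}]}}

```text
clock: 11.25
eef_pos: [435.0, -89.4, 76.3]
tool_rot: [3.142, -0.002, 0.299]
force: [1.4, 0.1, 0.2]
width: 85.3
gripper_force: 0.0
```

{"api": "drive_tool", "payload": {"motion": [{"fingers":1,"linear":[0,0,0.02],"twist":0},{"fingers":1,"linear":[0,0,0.01],"twist":0},{"fingers":1,"linear":[0,0,0],"twist":0},{"fingers":1,"linear":[0,0,0],"twist":0},{"fingers":1,"linear":[0,0,0],"twist":0}]}}

```text
clock: 11.67
eef_pos: [435.6, -90.3, 47.5]
tool_rot: [3.141, -0.002, 0.293]
force: [0.5, 0.8, -0.3]
width: 85.3
gripper_force: 0.0
```

{"api": "drive_tool", "payload": {"motion": [{"fingers":1,"linear":[0,0,0],"twist":0}]}}

```text
clock: 11.75
eef_pos: [435.7, -90.6, 47.8]
tool_rot: [3.14, -0.003, 0.293]
force: [0.0, 0.4, 0.1]
width: 85.3
gripper_force: 0.0
```

{"api": "drive_tool", "payload": {"motion": [{"fingers":1,"linear":[-0.001,-0.001,0.02],"twist":0},{"fingers":1,"linear":[0,0,0.015],"twist":0},{"fingers":1,"linear":[0,0,0.008],"twist":0},{"fingers":1,"linear":[0,0,0],"twist":0},{"fingers":1,"linear":[0,0,0],"twist":0}]}}

```text
clock: 12.17
eef_pos: [428.6, -92.1, 26.4]
tool_rot: [-3.14, 0.017, 0.293]
force: [-0.2, 0.7, 0.2]
width: 85.1
gripper_force: 0.0
```

{"api": "drive_tool", "payload": {"motion": [{"fingers":0,"linear":[0,0,0],"twist":0},{"fingers":0,"linear":[0,0,0],"twist":0},{"fingers":0,"linear":[0,0,0],"twist":0},{"fingers":0,"linear":[0,0,0],"twist":0},{"fingers":0,"linear":[0,0,0],"twist":0}]}}

```text
clock: 12.58
eef_pos: [428.4, -91.9, 26.0]
tool_rot: [-3.141, 0.018, 0.293]
force: [-0.1, -0.7, 0.4]
width: 25.3
gripper_force: 0.0
```

{"api": "drive_tool", "payload": {"motion": [{"fingers":0,"linear":[0,0,0],"twist":0},{"fingers":0,"linear":[0,0,0],"twist":0},{"fingers":0,"linear":[0,0,0],"twist":0}]}}

```text
clock: 12.83
eef_pos: [428.2, -92.0, 25.8]
tool_rot: [-3.14, 0.018, 0.293]
force: [-0.2, -0.5, -0.5]
width: -0.5
gripper_force: 0.0
```

```bash
python3 -c "
from h import *
s=monitor.read_state();print(np.round(s['qpos'],3))"
```

```text
[ 0.26   0.736 -0.172  2.225  0.541  0.238 -1.676]
```

Joint 6 has reached its lower limit (0.23), so the tool can't get down at this radius. I'll check the arm geometry to choose a grasp point farther out along the comb.

Run:
```python
import numpy as np
from scipy.optimize import least_squares,fsolve
D=[(649.5,230.4,.629,1.518),(593.8,230.9,.55,1.68),(532.5,213.6,.49,1.87),(493.4,207.3,.44,1.98),(452,25.9,.736,2.225)]
D=D[:4]
f=lambda p,r=None:[v for r,z,a,b in D for v in(p[0]*np.sin(a)+p[1]*np.sin(a+b)-r,p[0]*np.cos(a)+p[1]*np.cos(a+b)-p[2]-z)]
p=least_squares(f,[450,450,0]).x;print(p,np.round(f(p),1))
for r,z in((444,26),(444,5),(465,5),(475,5),(485,5),(500,5),(533,10)):
    s=fsolve(lambda q:(p[0]*np.sin(q[0])+p[1]*np.sin(q[0]+q[1])-r,p[0]*np.cos(q[0])+p[1]*np.cos(q[0]+q[1])-p[2]-z),(.7,2.1));print(r,z,s,np.pi-s.sum())
```

```text
[570.90359969 374.93358208  26.21834816] [ 0.8  0.7  1.  -0.1  0.3 -2.2 -2.6  1.5]
444 26 [0.73805692 2.24317701] 0.16035872583039756
444 5 [0.78475241 2.24841956] 0.10842068816829808
465 5 [0.79089403 2.19241682] 0.1582818051074817
475 5 [0.79450204 2.16566005] 0.18143056027558702
485 5 [0.79851906 2.13882498] 0.20424860807219192
500 5 [0.80526848 2.09839327] 0.23793090285728624
533 10 [0.81373905 2.00759694] 0.3202566663320936
```

{"api": "drive_tool", "payload": {"motion": [{"fingers":1,"linear":[0,0,-0.02],"twist":0},{"fingers":1,"linear":[0,0,-0.02],"twist":0},{"fingers":1,"linear":[0.02,0,0],"twist":0},{"fingers":1,"linear":[0.023,0,0],"twist":0},{"fingers":1,"linear":[0,0,0],"twist":0}]}}

```text
clock: 13.25
eef_pos: [475.8, -77.7, 65.9]
tool_rot: [-3.141, 0.01, 0.294]
force: [0.5, -0.3, 0.1]
width: 60.8
gripper_force: 0.0
```

{"api": "drive_tool", "payload": {"motion": [{"fingers":1,"linear":[0,0,0],"twist":0},{"fingers":1,"linear":[0,0,0],"twist":0},{"fingers":1,"linear":[0,0,0],"twist":0}]}}

```text
clock: 13.5
eef_pos: [468.7, -79.8, 64.8]
tool_rot: [-3.14, 0.02, 0.292]
force: [0.5, -0.5, -0.7]
width: 85.2
gripper_force: 0.0
```

{"api": "drive_tool", "payload": {"motion": [{"fingers":1,"linear":[0.015,0,-0.02],"twist":0},{"fingers":1,"linear":[0.01,0,-0.02],"twist":0},{"fingers":1,"linear":[0,0,0],"twist":0},{"fingers":1,"linear":[0,0,0],"twist":0},{"fingers":1,"linear":[0,0,0],"twist":0}]}}

```text
clock: 13.92
eef_pos: [493.2, -72.6, 104.1]
tool_rot: [-3.14, 0.02, 0.292]
force: [-0.3, -0.1, 0.4]
width: 85.5
gripper_force: 0.0
```

```bash
python3 -c "
from h import *
s=monitor.read_state();print(np.round(s['qpos'],3),s['eef_pos'],s['tool_rot'])"
```

```text
[ 0.326  0.641 -0.356  2.026  0.411  0.564 -1.6  ] [493.17437512 -72.62611622 104.07061298] [-3.14025842  0.02020756  0.29217233]
```

The 0.02 rad tilt has stayed in the commanded pose. It is tolerable. I'll grasp the comb nearer its outer end, where the arm can get down.

{"api": "drive_tool", "payload": {"motion": [{"fingers":0.7,"linear":[0.0005,0,0.02],"twist":0},{"fingers":0.7,"linear":[0.0005,0,0.02],"twist":0},{"fingers":0.7,"linear":[0,0,0.02],"twist":0},{"fingers":0.7,"linear":[0,0,0.01],"twist":0},{"fingers":0.7,"linear":[0,0,0.005],"twist":0}]}}

```text
clock: 14.33
eef_pos: [491.9, -72.2, 27.6]
tool_rot: [-3.139, 0.023, 0.293]
force: [-0.1, -1.1, -0.4]
width: 59.7
gripper_force: 0.0
```

{"api": "drive_tool", "payload": {"motion": [{"fingers":0.7,"linear":[0,0,0.005],"twist":0},{"fingers":0.7,"linear":[0,0,0],"twist":0},{"fingers":0.7,"linear":[0,0,0],"twist":0},{"fingers":0.7,"linear":[0,0,0],"twist":0}]}}

```text
clock: 14.67
eef_pos: [494.8, -72.2, 25.2]
tool_rot: [-3.141, 0.017, 0.293]
force: [0.8, -0.7, -0.0]
width: 59.7
gripper_force: 0.0
```

```bash
python3 -c "
from h import *
s=monitor.read_state();print(np.round(s['qpos'],3),s['eef_pos'],s['tool_rot'])"
```

```text
[ 0.25   0.776 -0.248  2.06   0.498  0.38  -1.678] [494.78328084 -72.15132328  25.24383617] [-3.14074265  0.01682583  0.29251347]
```

{"api": "drive_tool", "payload": {"motion": [{"fingers":0.7,"linear":[-0.003,0,0.01],"twist":0},{"fingers":0.7,"linear":[0,0,0.006],"twist":0},{"fingers":0.7,"linear":[0,0,0.004],"twist":0},{"fingers":0.7,"linear":[0,0,0],"twist":0},{"fingers":0.7,"linear":[0,0,0],"twist":0}]}}

```text
clock: 15.08
eef_pos: [491.2, -72.9, 4.7]
tool_rot: [-3.14, 0.018, 0.293]
force: [-0.2, 0.7, -0.5]
width: 59.5
gripper_force: 0.0
```

{"api": "drive_tool", "payload": {"motion": [{"fingers":0,"linear":[0,0,0],"twist":0},{"fingers":0,"linear":[0,0,0],"twist":0},{"fingers":0,"linear":[0,0,0],"twist":0},{"fingers":0,"linear":[0,0,0],"twist":0},{"fingers":0,"linear":[0,0,0],"twist":0}]}}

```text
clock: 15.5
eef_pos: [491.4, -73.0, 5.4]
tool_rot: [-3.141, 0.017, 0.293]
force: [-0.7, 1.0, 5.6]
width: 29.2
gripper_force: 58.8
```

{"api": "drive_tool", "payload": {"motion": [{"fingers":0,"linear":[0,0,0],"twist":0},{"fingers":0,"linear":[0,0,0],"twist":0}]}}

```text
clock: 15.67
eef_pos: [491.4, -73.0, 5.4]
tool_rot: [-3.141, 0.017, 0.293]
force: [-0.8, 0.0, 5.0]
width: 28.7
gripper_force: 58.8
```

{"api": "drive_tool", "payload": {"motion": [{"fingers":0,"linear":[0,0,-0.01],"twist":0},{"fingers":0,"linear":[0,0,-0.025],"twist":0},{"fingers":0,"linear":[0,0,-0.03],"twist":0},{"fingers":0,"linear":[0,0,-0.03],"twist":0},{"fingers":0,"linear":[0,0,-0.015],"twist":0}]}}

```text
clock: 16.08
eef_pos: [494.3, -72.6, 118.2]
tool_rot: [3.141, 0.014, 0.293]
force: [0.5, -0.5, -0.2]
width: 28.3
gripper_force: 59.3
```

{"api": "drive_tool", "payload": {"motion": [{"fingers":0,"linear":[0.008,-0.027,0],"twist":0},{"fingers":0,"linear":[0.008,-0.027,0],"twist":0},{"fingers":0,"linear":[0.008,-0.027,0],"twist":0},{"fingers":0,"linear":[0.009,-0.028,0],"twist":0},{"fingers":0,"linear":[0.009,-0.028,0],"twist":0}]}}

```text
clock: 16.5
eef_pos: [493.6, 71.7, 114.9]
tool_rot: [-3.141, 0.017, 0.292]
force: [0.6, 0.1, -0.0]
width: 28.7
gripper_force: 59.3
```

{"api": "drive_tool", "payload": {"motion": [{"fingers":0,"linear":[0,0,0],"twist":0.11},{"fingers":0,"linear":[0,0,0],"twist":0.11},{"fingers":0,"linear":[0,0,0],"twist":0.11},{"fingers":0,"linear":[0,0,0],"twist":0.11},{"fingers":0,"linear":[0,0,0],"twist":0.11}]}}

```text
clock: 16.92
eef_pos: [493.6, 70.9, 114.8]
tool_rot: [3.134, 0.016, -0.262]
force: [0.5, 0.0, -0.1]
width: 28.4
gripper_force: 59.3
```

{"api": "drive_tool", "payload": {"motion": [{"fingers":0,"linear":[0,0,0],"twist":0.113},{"fingers":0,"linear":[0,0,0],"twist":0},{"fingers":0,"linear":[0,0,0],"twist":0},{"fingers":0,"linear":[0,0,0],"twist":0},{"fingers":0,"linear":[0,0,0],"twist":0}]}}

```text
clock: 17.33
eef_pos: [493.7, 70.7, 114.2]
tool_rot: [3.132, 0.015, -0.369]
force: [0.0, 0.1, -0.8]
width: 28.4
gripper_force: 59.3
```

Run:
```python
from h import *
s=monitor.read_state();print(s['clock'],np.round(s['qpos'],3),s['eef_pos'],s['tool_rot'],s["width"])
g=shot("wrist","w8");tcp=np.array(s["eef_pos"]);yaw=s["tool_rot"][2]
cv2.imwrite("pics/w8.png",cv2.resize(g["color"],None,fx=1.2,fy=1.2))
for b in blobs(g,(8,190,120),(32,255,255),[150,90,380,384])[:3]:
    R=cv2.minAreaRect((plane(g,b[2],tcp[2]+3)[:,:2]-tcp[:2]).astype(np.float32));print(b[0],b[1],R)
```

```text
17.3333 [-0.084  0.606 -0.169  2.023  0.185  0.545 -2.323] [493.66367203  70.69331551 114.22962681] [ 3.13184496  0.01500994 -0.36851123] 28.448501926858437
7278.0 [260.47687094 278.89033159] ((-14.6201753616333, 5.047183990478516), (32.143898010253906, 67.5057373046875), 68.17584228515625)
319.5 [342.76838811 127.54355764] ((42.3606071472168, -54.63292694091797), (20.130014419555664, 20.26708984375), 71.70941162109375)
```

View pics/w8.png

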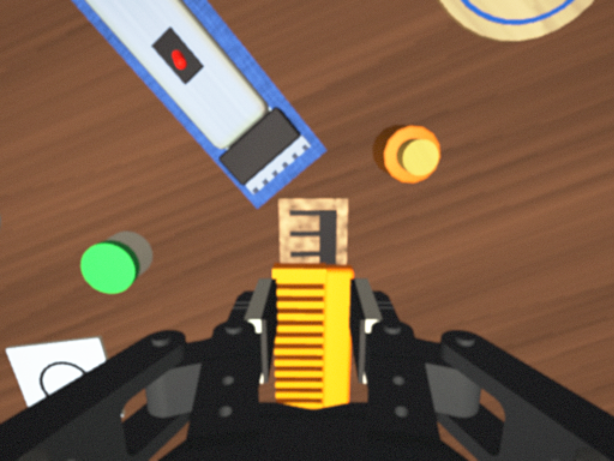

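Run:
```python
from h import *
g=load("w8");tcp=np.array([493.66,70.69,114.23]);u=np.array([np.cos(-.37),np.sin(-.37)]);v=np.array([-u[1],u[0]])
hs=cv2.cvtColor(g["color"],cv2.COLOR_BGR2HSV)
m=cv2.inRange(hs,np.array((8,40,150)),np.array((28,150,255)));m[:150]=0;m[216:]=0;m[:,:225]=0;m[:,300:]=0
b=cv2.findNonZero(m)[:,0]
P=plane(g,b,4)[:,:2]-tcp[:2];a,l=P@u,P@v
print("pad far",np.percentile(a,[97,99,100]),"lat",l[a>25].min(),l[a>25].max(),cv2.minAreaRect(P.astype(np.float32)))
c=blobs(g,(8,190,120),(32,255,255),[150,200,380,384])[0][2]
for z in(2.6,):
    Q=plane(g,c,tcp[2]+z)[:,:2]-tcp[:2];a,l=Q@u,Q@v;print("comb far",a.max(),"lat",[(x,l[abs(a-x)<2].min().round(1),l[abs(a-x)<2].max().round(1)) for x in(12,0,-10,-20,-30)])
```

```text
Traceback (most recent call last):
ValueError: zero-size array to reduction operation minimum which has no identity
```

Run:
```python
from h import *
g=load("w8");tcp=np.array([493.66,70.69,114.23]);u=np.array([np.cos(-.37),np.sin(-.37)]);v=np.array([-u[1],u[0]])
hs=cv2.cvtColor(g["color"],cv2.COLOR_BGR2HSV)
m=cv2.inRange(hs,np.array((8,40,150)),np.array((28,150,255)));m[:150]=0;m[216:]=0;m[:,:225]=0;m[:,300:]=0
b=cv2.findNonZero(m)[:,0]
P=plane(g,b,4)[:,:2]-tcp[:2];a,l=P@u,P@v
print("pad far",np.percentile(a,[97,99,100]),"lat",np.percentile(l,[0,1,3,97,99,100]),cv2.minAreaRect(P.astype(np.float32)))
c=blobs(g,(8,190,120),(32,255,255),[150,200,380,384])[0][2]
Q=plane(g,c,tcp[2]+2.6)[:,:2]-tcp[:2];a,l=Q@u,Q@v;print("comb far",a.max(),"lat",[(x,np.percentile(l[abs(a-x)<3],[0,100]).round(1)) for x in(12,0,-10,-20,-30)])
```

```text
pad far [20.95157175 21.73863522 22.5514603 ] lat [-25.84391044 -25.31830244 -24.5589756   21.1450507   21.8950042
  22.17364789] ((0.2426013946533203, -2.0547943115234375), (48.059688568115234, 43.09938430786133), 68.6100082397461)
comb far 18.17241830954334 lat [(12, array([-16.3,  15.1])), (0, array([-15.3,  14. ])), (-10, array([-16. ,  14.3])), (-20, array([-16.7,  15.5])), (-30, array([-16.4,  15.3]))]
```

{"api": "drive_tool", "payload": {"motion": [{"fingers":0,"linear":[-0.001,0,0.02],"twist":-0.008},{"fingers":0,"linear":[0,0,0.025],"twist":0},{"fingers":0,"linear":[0,0,0.025],"twist":0},{"fingers":0,"linear":[0,0,0.012],"twist":0},{"fingers":0,"linear":[0,0,0.006],"twist":0}]}}

```text
clock: 17.8
eef_pos: [489.9, 70.4, 24.3]
tool_rot: [3.13, 0.018, -0.362]
force: [-0.3, -0.4, 0.2]
width: 28.5
gripper_force: 59.3
```

{"api": "drive_tool", "payload": {"motion": [{"fingers":0,"linear":[0,0,0],"twist":0},{"fingers":0,"linear":[0,0,0],"twist":0},{"fingers":0,"linear":[0,0,0],"twist":0},{"fingers":0,"linear":[0,0,0],"twist":0}]}}

```text
clock: 18.13
eef_pos: [492.0, 70.8, 27.1]
tool_rot: [3.133, 0.013, -0.362]
force: [-0.6, -0.1, 0.5]
width: 28.5
gripper_force: 59.3
```

```bash
python3 -c "
from h import *
s=monitor.read_state();print(np.round(s['qpos'],3),s['eef_pos'],s['tool_rot'])"
```

```text
[-0.126  0.762 -0.11   2.069  0.232  0.338 -2.36 ] [492.04474673  70.81578683  27.05185646] [ 3.13279263  0.01335277 -0.36239551]
```

{"api": "drive_tool", "payload": {"motion": [{"fingers":0,"linear":[-0.001,0,0.008],"twist":0},{"fingers":0,"linear":[0,0,0.005],"twist":0},{"fingers":0,"linear":[0,0,0.003],"twist":0},{"fingers":0,"linear":[0,0,0.001],"twist":0},{"fingers":0,"linear":[0,0,0],"twist":0}]}}

```text
clock: 18.55
eef_pos: [489.8, 70.9, 9.4]
tool_rot: [3.131, 0.015, -0.362]
force: [-1.5, -1.1, 7.7]
width: 28.7
gripper_force: 61.0
```

{"api": "drive_tool", "payload": {"motion": [{"fingers":0,"linear":[0,0,0.0005],"twist":0},{"fingers":0,"linear":[0,0,0],"twist":0},{"fingers":0,"linear":[0,0,0],"twist":0}]}}

```text
clock: 18.8
eef_pos: [489.7, 70.9, 9.3]
tool_rot: [3.131, 0.015, -0.362]
force: [-2.0, -0.3, 12.3]
width: 28.6
gripper_force: 61.7
```

{"api": "drive_tool", "payload": {"motion": [{"fingers":0,"linear":[0,0,-0.003],"twist":0},{"fingers":0,"linear":[0.0012,0,0],"twist":0},{"fingers":0,"linear":[0,0,0],"twist":0},{"fingers":0,"linear":[0,0,0.0015],"twist":0},{"fingers":0,"linear":[0,0,0.001],"twist":0}]}}

```text
clock: 19.22
eef_pos: [491.3, 70.5, 9.3]
tool_rot: [3.132, 0.015, -0.363]
force: [-1.2, -0.7, 19.8]
width: 28.7
gripper_force: 62.5
```

{"api": "drive_tool", "payload": {"motion": [{"fingers":0,"linear":[0,0,0],"twist":0},{"fingers":0,"linear":[0,0,0],"twist":0}]}}

```text
clock: 19.38
eef_pos: [491.3, 70.5, 9.4]
tool_rot: [3.132, 0.015, -0.363]
force: [0.1, -0.8, 7.9]
width: 28.6
gripper_force: 60.9
```

{"api": "drive_tool", "payload": {"motion": [{"fingers":0.7,"linear":[0,0,0],"twist":0},{"fingers":0.7,"linear":[0,0,0],"twist":0},{"fingers":0.7,"linear":[0,0,0],"twist":0},{"fingers":0.7,"linear":[0,0,0],"twist":0},{"fingers":0.7,"linear":[0,0,-0.01],"twist":0}]}}

```text
clock: 19.8
eef_pos: [490.0, 70.4, 18.0]
tool_rot: [3.13, 0.018, -0.362]
force: [-0.5, -0.2, 0.2]
width: 59.6
gripper_force: 0.0
```

{"api": "drive_tool", "payload": {"motion": [{"fingers":0.7,"linear":[0,0,-0.03],"twist":0},{"fingers":0.7,"linear":[0,0,-0.04],"twist":0},{"fingers":1,"linear":[0,0,-0.04],"twist":0},{"fingers":1,"linear":[0,0,-0.04],"twist":0},{"fingers":1,"linear":[0,0,-0.04],"twist":0}]}}

```text
clock: 20.22
eef_pos: [494.0, 71.2, 211.7]
tool_rot: [3.132, 0.015, -0.362]
force: [0.5, -0.4, -0.2]
width: 85.1
gripper_force: 0.0
```

{"api": "drive_tool", "payload": {"motion": [{"fingers":1,"linear":[0,0,0],"twist":-0.12},{"fingers":1,"linear":[0,0,0],"twist":-0.12},{"fingers":1,"linear":[0,0,0],"twist":-0.12},{"fingers":1,"linear":[0,0,0],"twist":0},{"fingers":1,"linear":[0,0,0],"twist":0}]}}

```text
clock: 20.63
eef_pos: [494.4, 71.1, 209.5]
tool_rot: [3.138, 0.017, -0.006]
force: [0.7, 0.7, -0.8]
width: 85.4
gripper_force: 0.0
```

{"api": "drive_tool", "payload": {"motion": [{"fingers":1,"linear":[0,0,0],"twist":0},{"fingers":1,"linear":[0,0,0],"twist":0}]}}

```text
clock: 20.8
eef_pos: [494.5, 71.3, 209.0]
tool_rot: [3.137, 0.018, -0.004]
force: [-0.4, 0.2, 0.2]
width: 85.4
gripper_force: 0.0
```

Run:
```python
from h import *
s=monitor.read_state();print(s['clock'],np.round(s['qpos'],3),s['eef_pos'],s['tool_rot'],s["width"])
g=shot("wrist","w9");cv2.imwrite("pics/w9.png",cv2.resize(g["color"],None,fx=1.5,fy=1.5))
for b in blobs(g,(8,190,120),(32,255,255),[150,150,350,384])[:1]:
    R=cv2.minAreaRect(plane(g,b[2],12)[:,:2].astype(np.float32));print("comb",b[0],b[1],R)
hs=cv2.cvtColor(g["color"],cv2.COLOR_BGR2HSV)
m=cv2.inRange(hs,np.array((8,40,160)),np.array((35,255,255)))|cv2.inRange(hs,np.array((0,0,0)),np.array((180,60,110)))
m[:,:180]=0;m[:,340:]=0;m[:140]=0;m[330:]=0
m=cv2.morphologyEx(m,cv2.MORPH_OPEN,np.ones((3,3)))
c=max(cv2.findContours(m,0,1)[0],key=cv2.contourArea)[:,0]
print("pad",cv2.minAreaRect(plane(g,c,4)[:,:2].astype(np.float32)))
```

```text
20.8 [ 0.028  0.469 -0.325  1.933  0.203  0.79  -1.985] [494.46713364  71.29781617 209.01264554] [ 3.1373595   0.01783486 -0.00438839] 85.41761136548143
comb 2672.0 [241.56842565 221.74831587] ((436.39923095703125, 91.1279525756836), (30.327245712280273, 149.4960174560547), 68.74878692626953)
pad ((435.97515869140625, 91.16638946533203), (47.910125732421875, 166.8704833984375), 68.66158294677734)
```

View pics/w9.png

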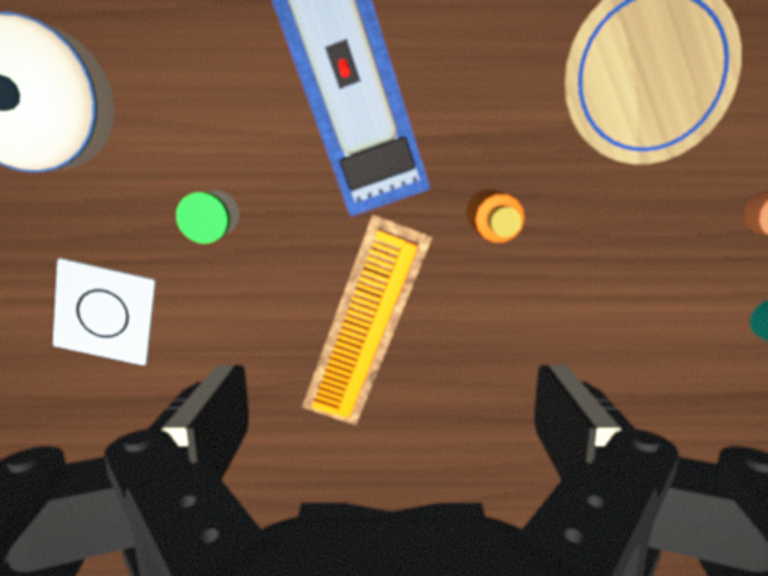

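Comb is on its pad (offset under 0.5 mm, 0.1°). The marble pad's ring is at (103,313). Next is the atomizer, with a quarter turn so the fingers close along x, clear of the turquoise neighbours.

{"api": "drive_tool", "payload": {"motion": [{"fingers":1,"linear":[-0.003,0.0365,0],"twist":0},{"fingers":1,"linear":[-0.003,0.0365,0],"twist":0},{"fingers":1,"linear":[-0.003,0.0365,0],"twist":0},{"fingers":1,"linear":[-0.003,0.0365,0],"twist":0},{"fingers":1,"linear":[-0.003,0.0365,0],"twist":0}]}}

```text
clock: 21.27
eef_pos: [478.8, -112.6, 210.0]
tool_rot: [3.137, 0.018, -0.003]
force: [0.3, 0.2, 0.1]
width: 85.9
gripper_force: 0.0
```

{"api": "drive_tool", "payload": {"motion": [{"fingers":1,"linear":[-0.003,0.0365,0],"twist":0},{"fingers":1,"linear":[-0.003,0.0365,0],"twist":0},{"fingers":1,"linear":[-0.003,0.0365,0],"twist":0},{"fingers":1,"linear":[-0.003,0.0365,0],"twist":0},{"fingers":1,"linear":[-0.003,0.0365,0],"twist":0}]}}

```text
clock: 21.68
eef_pos: [463.2, -295.2, 210.9]
tool_rot: [3.138, 0.018, -0.003]
force: [0.6, 0.1, -0.1]
width: 85.3
gripper_force: 0.0
```

{"api": "drive_tool", "payload": {"motion": [{"fingers":1,"linear":[-0.003,0.0365,0],"twist":0},{"fingers":1,"linear":[0,0,0],"twist":-0.12},{"fingers":1,"linear":[0,0,0],"twist":-0.12},{"fingers":1,"linear":[0,0,0],"twist":-0.12},{"fingers":1,"linear":[0,0,0],"twist":-0.12}]}}

```text
clock: 22.1
eef_pos: [460.5, -330.1, 210.9]
tool_rot: [-3.136, 0.018, 0.482]
force: [-0.0, -0.1, 0.2]
width: 85.6
gripper_force: 0.0
```

{"api": "drive_tool", "payload": {"motion": [{"fingers":1,"linear":[0,0,0],"twist":-0.12},{"fingers":1,"linear":[0,0,0],"twist":-0.12},{"fingers":1,"linear":[0,0,0],"twist":-0.12},{"fingers":1,"linear":[0,0,0],"twist":-0.12},{"fingers":1,"linear":[0,0,0],"twist":-0.12}]}}

```text
clock: 22.52
eef_pos: [460.6, -330.0, 211.0]
tool_rot: [-3.127, 0.012, 1.083]
force: [-0.2, -0.1, 0.0]
width: 85.5
gripper_force: 0.0
```

{"api": "drive_tool", "payload": {"motion": [{"fingers":1,"linear":[0,0,0],"twist":-0.12},{"fingers":1,"linear":[0,0,0],"twist":-0.12},{"fingers":1,"linear":[0,0,0],"twist":-0.12},{"fingers":1,"linear":[0,0,0],"twist":-0.12},{"fingers":1,"linear":[0,0,0],"twist":0}]}}

```text
clock: 22.93
eef_pos: [460.5, -330.0, 210.7]
tool_rot: [-3.123, 0.003, 1.56]
force: [-0.0, -0.8, -0.3]
width: 85.5
gripper_force: 0.0
```

{"api": "drive_tool", "payload": {"motion": [{"fingers":1,"linear":[0,0,0],"twist":0},{"fingers":1,"linear":[0,0,0],"twist":0},{"fingers":1,"linear":[0,0,0],"twist":0}]}}

```text
clock: 23.18
eef_pos: [460.7, -330.0, 211.2]
tool_rot: [-3.124, 0.004, 1.555]
force: [0.1, -0.5, -0.8]
width: 85.5
gripper_force: 0.0
```

Run:
```python
from h import *
s=monitor.read_state();print(s['clock'],np.round(s['qpos'],3),s['eef_pos'],s['tool_rot'],s["width"])
g=shot("wrist","w10");cv2.imwrite("pics/w10.png",cv2.resize(g["color"],None,fx=1.5,fy=1.5))
W=load("w9");hs=cv2.cvtColor(W["color"],cv2.COLOR_BGR2HSV)
m=cv2.inRange(hs,np.array((0,0,150)),np.array((180,50,255)));m[:,110:]=0;m[:165]=0;m[250:]=0
c=max(cv2.findContours(m,0,1)[0],key=cv2.contourArea)[:,0];print("marble",cv2.minAreaRect(plane(W,c,4)[:,:2].astype(np.float32)))
r=blobs(W,(0,0,0),(180,90,120),[45,185,92,232],10)
for b in r[:3]: print("ring",b[0],b[1],cv2.minEnclosingCircle(plane(W,b[2],4)[:,:2].astype(np.float32)))
for X in((440,-305,100),(440,-235,100),(440,-375,100),(440,-305,70)): print(X,proj(g,X)*1.5)
```

```text
23.1833 [ 1.017  0.627 -0.721  1.753  0.502  0.969  0.076] [ 460.67710276 -330.01911207  211.20226896] [-3.12385076  0.00436715  1.55544877] 85.46064461339392
marble ((447.869873046875, 288.85174560546875), (72.3062744140625, 72.7810287475586), 75.92041015625)
(440, -305, 100) [352.84298967 238.4805246 ]
(440, -235, 100) [347.45430449  97.62144986]
(440, -375, 100) [357.4985668  360.17631223]
(440, -305, 70) [357.60066157 230.33581743]
```

View pics/w10.png

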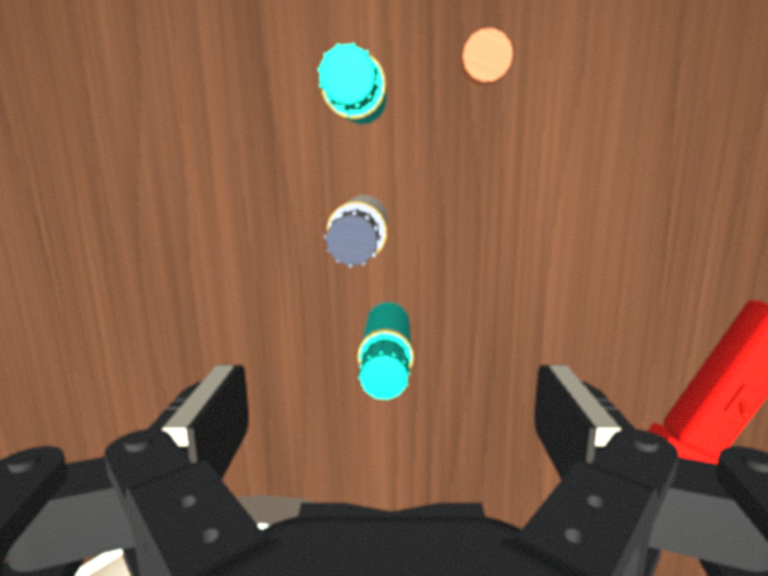

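The steel atomizer's cap is at (353,240), between the turquoise ones at (348,75) and (384,375). That matches the predicted pixel for (440, -305, 100).

Run:
```python
from h import *
g,W,S=load("w10"),load("w1"),load("scene0")
hs=cv2.cvtColor(g["color"],cv2.COLOR_BGR2HSV);print(hs[160,235],cv2.cvtColor(W["color"],cv2.COLOR_BGR2HSV)[274,288])
def cap(g,roi):
    b=blobs(g,(105,40,60),(130,160,200),roi,30)[0];(x,y),r=cv2.minEnclosingCircle(b[2].astype(np.float32));return np.array([x,y]),r,b[1]
a,b=cap(g,[205,130,265,185]),cap(W,[265,250,310,295]);print(a,b)
print(tri(g,a[0],W,b[0]),tri(g,a[2],W,b[2]),plane(g,a[2],100),plane(W,b[2],100))
for n,roi in(("up",[205,20,265,72]),("dn",[235,230,280,270])):
    c=blobs(g,(80,180,220),(95,255,255),roi,30)[0];print(n,plane(g,c[1],100))
```

```text
[111  52 166] [112  54 151]
(array([234.17303467, 159.39260864]), 16.23297119140625, array([234.18230206, 159.3555112 ])) (array([287.8991394 , 273.12231445]), 13.27175235748291, array([287.8331547, 273.0785995]))
(array([ 438.96648296, -305.68042743,   98.48406749]), np.float64(0.12057402305491544)) (array([ 438.9713587 , -305.64181086,   98.41792761]), np.float64(0.10122388478774348)) [[ 439.15166966 -305.28452575  100.        ]] [[ 439.82863113 -305.59238821  100.        ]]
up [[ 439.83462687 -229.7213209   100.        ]]
dn [[ 454.43953022 -384.67407473  100.        ]]
```

{"api": "drive_tool", "payload": {"motion": [{"fingers":1,"linear":[0.012,-0.01,0.025],"twist":0},{"fingers":1,"linear":[0.012,-0.01,0.025],"twist":0},{"fingers":1,"linear":[0,0,0.02],"twist":0},{"fingers":1,"linear":[0,0,0],"twist":0},{"fingers":1,"linear":[0,0,0],"twist":0}]}}

```text
clock: 23.65
eef_pos: [439.7, -306.0, 141.3]
tool_rot: [-3.123, 0.004, 1.557]
force: [-0.5, 0.1, 0.2]
width: 85.4
gripper_force: 0.0
```

{"api": "drive_tool", "payload": {"motion": [{"fingers":1,"linear":[0,0,0],"twist":0},{"fingers":1,"linear":[0,0,0],"twist":0}]}}

```text
clock: 23.82
eef_pos: [441.2, -306.8, 142.9]
tool_rot: [-3.127, 0.006, 1.557]
force: [0.0, -0.5, -0.0]
width: 85.2
gripper_force: 0.0
```

{"api": "drive_tool", "payload": {"motion": [{"fingers":1,"linear":[0.001,0,0.02],"twist":0},{"fingers":1,"linear":[0,0,0.025],"twist":0},{"fingers":1,"linear":[0,0,0.025],"twist":0},{"fingers":1,"linear":[0,0,0.02],"twist":0},{"fingers":1,"linear":[0,0,0.01],"twist":0}]}}

```text
clock: 24.23
eef_pos: [437.8, -305.8, 40.4]
tool_rot: [-3.123, 0.004, 1.557]
force: [-0.1, 0.6, 0.4]
width: 85.6
gripper_force: 0.0
```

{"api": "drive_tool", "payload": {"motion": [{"fingers":1,"linear":[0,0,0.006],"twist":0},{"fingers":1,"linear":[0,0,0],"twist":0},{"fingers":1,"linear":[0,0,0],"twist":0},{"fingers":1,"linear":[0,0,0],"twist":0}]}}

```text
clock: 24.57
eef_pos: [439.0, -305.9, 36.7]
tool_rot: [-3.126, 0.005, 1.558]
force: [-0.1, 0.2, 0.4]
width: 85.7
gripper_force: 0.0
```

{"api": "drive_tool", "payload": {"motion": [{"fingers":0,"linear":[0,0,0],"twist":0},{"fingers":0,"linear":[0,0,0],"twist":0},{"fingers":0,"linear":[0,0,0],"twist":0},{"fingers":0,"linear":[0,0,0],"twist":0},{"fingers":0,"linear":[0,0,0],"twist":0}]}}

```text
clock: 24.98
eef_pos: [438.1, -305.7, 36.1]
tool_rot: [-3.124, 0.005, 1.558]
force: [-1.2, 0.5, 2.2]
width: 32.6
gripper_force: 59.1
```

{"api": "drive_tool", "payload": {"motion": [{"fingers":0,"linear":[0,0,0],"twist":0},{"fingers":0,"linear":[0,0,0],"twist":0}]}}

```text
clock: 25.15
eef_pos: [438.1, -305.7, 36.0]
tool_rot: [-3.124, 0.005, 1.558]
force: [-1.1, -0.3, 5.1]
width: 32.5
gripper_force: 59.1
```

{"api": "drive_tool", "payload": {"motion": [{"fingers":0,"linear":[0,0,-0.01],"twist":0},{"fingers":0,"linear":[0,0,-0.03],"twist":0},{"fingers":0,"linear":[0,0,-0.035],"twist":0},{"fingers":0,"linear":[0,0,-0.035],"twist":0},{"fingers":0,"linear":[0,0,-0.03],"twist":0}]}}

```text
clock: 25.57
eef_pos: [440.5, -304.6, 177.8]
tool_rot: [-3.125, 0.004, 1.558]
force: [1.1, -0.7, -1.6]
width: 32.7
gripper_force: 59.7
```

{"api": "drive_tool", "payload": {"motion": [{"fingers":0,"linear":[0.015,0.01,-0.01],"twist":0},{"fingers":0,"linear":[0.025,0.01,0],"twist":0},{"fingers":0,"linear":[0.032,0.012,0],"twist":0},{"fingers":0,"linear":[0.032,0.012,0],"twist":0},{"fingers":0,"linear":[0.032,0.012,0],"twist":0}]}}

```text
clock: 25.98
eef_pos: [498.3, -168.4, 184.4]
tool_rot: [-3.124, 0.004, 1.557]
force: [0.5, -0.5, -1.0]
width: 32.6
gripper_force: 59.7
```

{"api": "drive_tool", "payload": {"motion": [{"fingers":0,"linear":[0.032,0.012,0],"twist":0},{"fingers":0,"linear":[0.032,0.012,0],"twist":0},{"fingers":0,"linear":[0.032,0.012,0],"twist":0},{"fingers":0,"linear":[0.034,0,0],"twist":0},{"fingers":0,"linear":[0.034,0,0],"twist":0}]}}

```text
clock: 26.4
eef_pos: [536.6, -4.4, 182.8]
tool_rot: [-3.124, 0.004, 1.558]
force: [0.4, -0.6, -0.5]
width: 32.9
gripper_force: 59.8
```

{"api": "drive_tool", "payload": {"motion": [{"fingers":0,"linear":[0.034,0,0],"twist":0},{"fingers":0,"linear":[0.034,0,0],"twist":0},{"fingers":0,"linear":[0.032,-0.012,0],"twist":0},{"fingers":0,"linear":[0.032,-0.012,0],"twist":0},{"fingers":0,"linear":[0.032,-0.012,0],"twist":0}]}}

```text
clock: 26.82
eef_pos: [501.6, 159.8, 182.8]
tool_rot: [-3.124, 0.004, 1.558]
force: [-0.0, 0.4, -1.6]
width: 33.0
gripper_force: 59.8
```

{"api": "drive_tool", "payload": {"motion": [{"fingers":0,"linear":[0.032,-0.012,0],"twist":0},{"fingers":0,"linear":[0.025,-0.01,0],"twist":0},{"fingers":0,"linear":[0.01,-0.004,0],"twist":0},{"fingers":0,"linear":[0,0,0],"twist":0},{"fingers":0,"linear":[0,0,0],"twist":0}]}}

```text
clock: 27.23
eef_pos: [477.6, 224.9, 182.8]
tool_rot: [-3.124, 0.006, 1.558]
force: [0.4, -1.2, -1.3]
width: 32.5
gripper_force: 59.8
```

{"api": "drive_tool", "payload": {"motion": [{"fingers":0,"linear":[0,0,0],"twist":0},{"fingers":0,"linear":[0,0,0],"twist":0}]}}

```text
clock: 27.4
eef_pos: [478.3, 223.3, 182.5]
tool_rot: [-3.124, 0.006, 1.554]
force: [0.3, -0.2, -1.5]
width: 32.3
gripper_force: 59.8
```

Run:
```python
from h import *
s=monitor.read_state();print(s['clock'],np.round(s['qpos'],3),s['eef_pos'],s['tool_rot'],s["width"])
g=shot("wrist","w11");cv2.imwrite("pics/w11.png",cv2.resize(g["color"],None,fx=1.5,fy=1.5))
```

```text
27.4 [-0.045  0.606 -0.676  1.881  0.488  0.846 -0.989] [478.34123153 223.33745518 182.48938492] [-3.12392945  0.00571444  1.55441553] 32.30167514319048
```

View pics/w11.png

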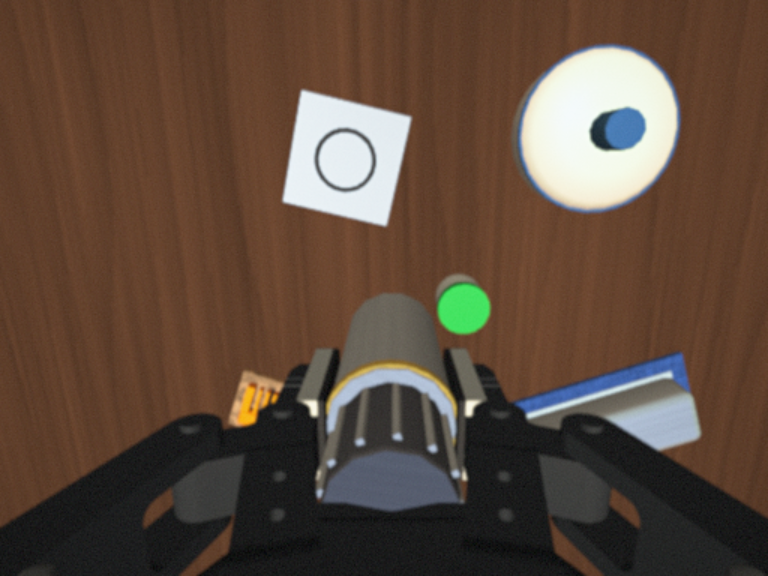

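The pad's ring is at (346,160), the soap dish at (598,128) with its knob at (620,130), and the atomizer sits upright in the gripper.

Run:
```python
from h import *
g=load("w11")
m=cv2.inRange(cv2.cvtColor(g["color"],cv2.COLOR_BGR2HSV),np.array((0,0,150)),np.array((180,60,255)));m[:,280:]=0;m[155:]=0
c=max(cv2.findContours(m,0,1)[0],key=cv2.contourArea)[:,0];R=cv2.minAreaRect(plane(g,c,4)[:,:2].astype(np.float32));print("marble",R)
cs=cv2.findContours(cv2.inRange(g["color"],np.zeros(3),np.full(3,120.)),1,1)[0]
for c in cs:
    c=c[:,0]
    if 20<len(c) and c[:,0].min()>205 and c[:,0].max()<256 and c[:,1].min()>80 and c[:,1].max()<132:
        print("ring",cv2.fitEllipse(plane(g,c,4)[:,:2].astype(np.float32)))
k=blobs(g,(95,110,90),(125,255,255),[385,60,440,105])[0];print("knob blob",k[1],plane(g,k[1],62),plane(g,k[1],50))
w=[b for b in blobs(g,(0,0,120),(60,90,255),[335,25,460,150])][0];print("dish",cv2.minEnclosingCircle(plane(g,w[2],30)[:,:2].astype(np.float32)))
b=blobs(g,(0,0,40),(180,60,130),[225,190,300,240]);print("held side",[ (x[0],x[2].min(0),x[2].max(0)) for x in b[:2]])
W=load("w9");S=load("scene0")
print("ring tri", tri(g,np.array([346,160])/1.5,W,np.array([103,313])/1.5))
```

```text
marble ((447.68621826171875, 288.58251953125), (71.21006774902344, 71.12449645996094), 75.90572357177734)
ring ((447.6899719238281, 288.4933776855469), (36.36063766479492, 36.5070686340332), 134.02706909179688)
ring ((447.597900390625, 288.6778259277344), (37.709571838378906, 37.79890060424805), 106.28401947021484)
knob blob [415.64683664  85.22631413] [[598.47883458 301.9868183   62.        ]] [[603.74446467 302.56600349  50.        ]]
dish ((598.1571655273438, 301.7949523925781), 44.27622604370117)
held side [(2143.0, array([228, 196], dtype=int32), array([293, 239], dtype=int32))]
ring tri (array([448.22425485, 288.32470562,   3.8829329 ]), np.float64(0.3148150995038068))
```

{"api": "drive_tool", "payload": {"motion": [{"fingers":0,"linear":[0.016,-0.007,0],"twist":0},{"fingers":0,"linear":[0.025,-0.012,0.01],"twist":0},{"fingers":0,"linear":[0.024,-0.011,0.02],"twist":0},{"fingers":0,"linear":[0,0,0.025],"twist":0},{"fingers":0,"linear":[0,0,0.025],"twist":0}]}}

```text
clock: 27.87
eef_pos: [447.1, 292.0, 102.7]
tool_rot: [-3.125, 0.002, 1.559]
force: [0.4, -0.7, -1.2]
width: 32.7
gripper_force: 59.8
```

{"api": "drive_tool", "payload": {"motion": [{"fingers":0,"linear":[0,0,0.025],"twist":0},{"fingers":0,"linear":[0,0,0.015],"twist":0},{"fingers":0,"linear":[0,0,0.005],"twist":0},{"fingers":0,"linear":[0,0,0],"twist":0},{"fingers":0,"linear":[0,0,0],"twist":0}]}}

```text
clock: 28.28
eef_pos: [446.8, 290.4, 58.4]
tool_rot: [-3.125, 0.004, 1.557]
force: [0.2, 0.4, -1.5]
width: 32.9
gripper_force: 59.8
```

{"api": "drive_tool", "payload": {"motion": [{"fingers":0,"linear":[0,0,0],"twist":0},{"fingers":0,"linear":[0,0,0],"twist":0},{"fingers":0,"linear":[0,0,0],"twist":0}]}}

```text
clock: 28.53
eef_pos: [446.8, 290.8, 59.0]
tool_rot: [-3.126, 0.003, 1.557]
force: [-0.8, 0.1, -0.3]
width: 32.5
gripper_force: 59.8
```

Needs about -2 mm in y, then down 19 mm gently.

{"api": "drive_tool", "payload": {"motion": [{"fingers":0,"linear":[-0.002,0.0005,0.005],"twist":0},{"fingers":0,"linear":[0,0,0.005],"twist":0},{"fingers":0,"linear":[0,0,0.004],"twist":0},{"fingers":0,"linear":[0,0,0.001],"twist":0},{"fingers":0,"linear":[0,0,0],"twist":0}]}}

```text
clock: 28.95
eef_pos: [446.0, 288.3, 42.4]
tool_rot: [-3.123, 0.005, 1.558]
force: [-0.7, -0.6, -0.9]
width: 32.7
gripper_force: 59.8
```

{"api": "drive_tool", "payload": {"motion": [{"fingers":0,"linear":[0,0,0.001],"twist":0},{"fingers":0,"linear":[0,0,0.001],"twist":0},{"fingers":0,"linear":[0,0,0],"twist":0}]}}

```text
clock: 29.2
eef_pos: [446.3, 288.5, 40.9]
tool_rot: [-3.124, 0.004, 1.558]
force: [0.1, -0.6, -1.1]
width: 32.6
gripper_force: 59.8
```

{"api": "drive_tool", "payload": {"motion": [{"fingers":0,"linear":[0,0,0.001],"twist":0},{"fingers":0,"linear":[0,0,0.0005],"twist":0},{"fingers":0,"linear":[0,0,0],"twist":0}]}}

```text
clock: 29.45
eef_pos: [446.4, 288.6, 40.0]
tool_rot: [-3.125, 0.004, 1.558]
force: [-1.1, -0.8, 4.5]
width: 32.7
gripper_force: 60.4
```

{"api": "drive_tool", "payload": {"motion": [{"fingers":1,"linear":[0,0,0],"twist":0},{"fingers":1,"linear":[0,0,0],"twist":0},{"fingers":1,"linear":[0,0,0],"twist":0},{"fingers":1,"linear":[0,0,0],"twist":0},{"fingers":1,"linear":[0,0,0],"twist":0}]}}

```text
clock: 29.87
eef_pos: [446.4, 288.4, 39.4]
tool_rot: [-3.124, 0.004, 1.558]
force: [0.3, -0.6, -0.6]
width: 85.7
gripper_force: 0.0
```

{"api": "drive_tool", "payload": {"motion": [{"fingers":1,"linear":[0,0,-0.02],"twist":0},{"fingers":1,"linear":[0,0,-0.035],"twist":0},{"fingers":1,"linear":[0,0,-0.04],"twist":0},{"fingers":1,"linear":[0,0,-0.04],"twist":0},{"fingers":1,"linear":[0,0,-0.035],"twist":0}]}}

```text
clock: 30.28
eef_pos: [449.2, 289.4, 211.8]
tool_rot: [-3.124, 0.003, 1.558]
force: [-0.1, -0.5, 0.1]
width: 85.5
gripper_force: 0.0
```

{"api": "drive_tool", "payload": {"motion": [{"fingers":1,"linear":[-0.006,0.03,0],"twist":0},{"fingers":1,"linear":[-0.006,0.03,0],"twist":0},{"fingers":1,"linear":[-0.006,0.03,0],"twist":0},{"fingers":1,"linear":[-0.006,0.03,0],"twist":0},{"fingers":1,"linear":[-0.006,0.03,0],"twist":0}]}}

```text
clock: 30.7
eef_pos: [600.2, 256.3, 207.0]
tool_rot: [-3.124, 0.005, 1.557]
force: [0.4, -0.6, -0.3]
width: 85.5
gripper_force: 0.0
```

{"api": "drive_tool", "payload": {"motion": [{"fingers":1,"linear":[0,0,0],"twist":0},{"fingers":1,"linear":[0,0,0],"twist":0},{"fingers":1,"linear":[0,0,0],"twist":0},{"fingers":1,"linear":[0,0,0],"twist":0}]}}

```text
clock: 31.03
eef_pos: [597.5, 258.0, 207.0]
tool_rot: [-3.123, 0.004, 1.56]
force: [-0.8, 0.8, 0.2]
width: 84.8
gripper_force: 0.0
```

Run:
```python
from h import *
s=monitor.read_state();print(s['clock'],np.round(s['qpos'],3),s['eef_pos'],s['tool_rot'],s["width"])
g=shot("wrist","w12");W=load("w11");cv2.imwrite("pics/w12.png",cv2.resize(g["color"],None,fx=1.5,fy=1.5))
for X in((598,302,62),(447,289,100),(447,289,4)): print(X,proj(g,X)*1.5)
p=proj(g,(598,302,60)).astype(int);roi=[p[0]-35,p[1]-35,p[0]+35,p[1]+35]
k=blobs(g,(95,110,60),(125,255,255),roi)
def top(g,roi,v):  # bright top disc of knob
    b=blobs(g,(95,90,v),(125,255,255),roi)[0];return b[0],b[1],cv2.minEnclosingCircle(b[2].astype(np.float32))
for v in(90,130,150):
    try:
        a=top(g,roi,v);b=top(W,[385,60,440,105],v);print(v,a,b,tri(g,a[2][0],W,b[2][0]),plane(g,a[2][0],62))
    except IndexError: print(v,"-")
```

```text
31.0333 [-0.076  0.742 -0.67   1.508  0.487  1.082 -0.868] [597.46227895 257.99118453 206.9996145 ] [-3.12303475  0.00401822  1.55970813] 84.83679454386369
(598, 302, 62) [393.49034512 196.83300499]
(447, 289, 100) [105.98253392 230.7724105 ]
(447, 289, 4) [184.75049738 211.4128439 ]
90 (370.5, array([264.21007647, 130.577148  ]), ((264.5, 130.5), 11.597513198852539)) (541.5, array([415.83687288,  85.18159434]), ((416.0, 85.5), 14.603181838989258)) (array([599.96745335, 302.15467408,  59.11832512]), np.float64(0.24685747076659165)) [[599.92464173 302.6052274   62.        ]]
130 (370.5, array([264.21007647, 130.577148  ]), ((264.5, 130.5), 11.597513198852539)) (517.5, array([416.32399356,  85.14074074]), ((416.5, 85.5), 14.30044937133789)) (array([599.98706142, 302.16114096,  59.91596272]), np.float64(0.30059536535807946)) [[599.92464173 302.6052274   62.        ]]
150 (370.5, array([264.21007647, 130.577148  ]), ((264.5, 130.5), 11.597513198852539)) (507.5, array([416.50804598,  85.12873563]), ((417.0, 85.5), 14.009025573730469)) (array([600.00646362, 302.16757363,  60.70915893]), np.float64(0.3540074525653475)) [[599.92464173 302.6052274   62.        ]]
```

View pics/w12.png

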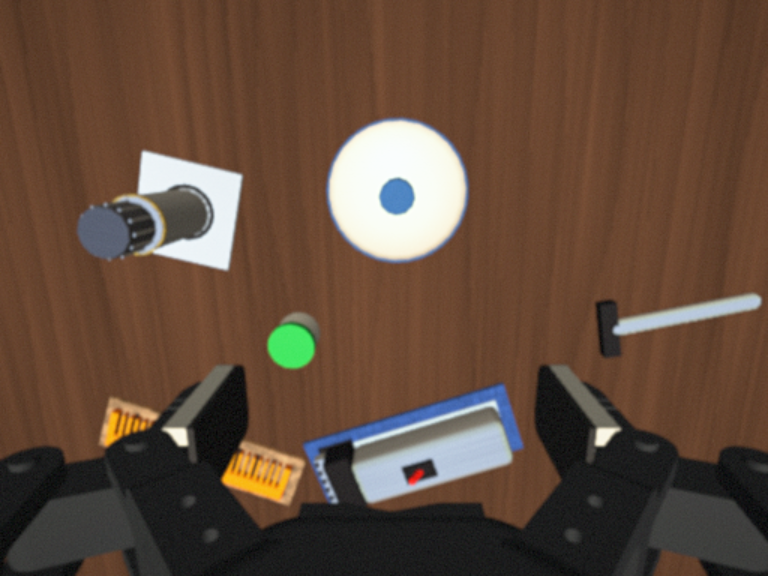

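The atomizer stands on its ring (base at about (187,213)). The soap dish knob is at (397,196), top at z≈61.

{"api": "drive_tool", "payload": {"motion": [{"fingers":1,"linear":[0.022,0.002,0.02],"twist":0},{"fingers":1,"linear":[0.022,0.002,0.03],"twist":0},{"fingers":1,"linear":[0,0,0.03],"twist":0},{"fingers":1,"linear":[0,0,0.025],"twist":0},{"fingers":1,"linear":[0,0,0.01],"twist":0}]}}

```text
clock: 31.5
eef_pos: [598.4, 300.1, 88.2]
tool_rot: [-3.119, 0.007, 1.56]
force: [0.4, -1.0, -0.5]
width: 85.2
gripper_force: 0.0
```

{"api": "drive_tool", "payload": {"motion": [{"fingers":1,"linear":[0,0,0],"twist":0},{"fingers":1,"linear":[0,0,0],"twist":0},{"fingers":1,"linear":[0,0,0],"twist":0},{"fingers":1,"linear":[0,0,0],"twist":0}]}}

```text
clock: 31.83
eef_pos: [602.6, 301.3, 94.0]
tool_rot: [-3.127, 0.002, 1.557]
force: [-0.4, -0.3, -0.1]
width: 85.7
gripper_force: 0.0
```

{"api": "drive_tool", "payload": {"motion": [{"fingers":1,"linear":[0.001,-0.0025,0.015],"twist":0},{"fingers":1,"linear":[0,0,0.015],"twist":0},{"fingers":1,"linear":[0,0,0.01],"twist":0},{"fingers":1,"linear":[0,0,0.005],"twist":0},{"fingers":1,"linear":[0,0,0.002],"twist":0}]}}

```text
clock: 32.25
eef_pos: [597.6, 300.9, 43.5]
tool_rot: [-3.123, 0.005, 1.558]
force: [-0.8, -0.5, 0.2]
width: 85.4
gripper_force: 0.0
```

{"api": "drive_tool", "payload": {"motion": [{"fingers":1,"linear":[0,0,0],"twist":0},{"fingers":1,"linear":[0,0,0],"twist":0},{"fingers":1,"linear":[0,0,0],"twist":0}]}}

```text
clock: 32.5
eef_pos: [598.6, 301.8, 45.4]
tool_rot: [-3.125, 0.004, 1.558]
force: [0.2, -0.3, 0.3]
width: 85.5
gripper_force: 0.0
```

{"api": "drive_tool", "payload": {"motion": [{"fingers":1,"linear":[0.0005,0,0.002],"twist":0},{"fingers":0,"linear":[0,0,0],"twist":0},{"fingers":0,"linear":[0,0,0],"twist":0},{"fingers":0,"linear":[0,0,0],"twist":0},{"fingers":0,"linear":[0,0,0],"twist":0}]}}

```text
clock: 32.92
eef_pos: [598.1, 302.0, 42.9]
tool_rot: [-3.124, 0.004, 1.558]
force: [0.4, -0.2, 0.0]
width: 38.9
gripper_force: 0.0
```

{"api": "drive_tool", "payload": {"motion": [{"fingers":0,"linear":[0,0,0],"twist":0},{"fingers":0,"linear":[0,0,0],"twist":0},{"fingers":0,"linear":[0,0,0],"twist":0},{"fingers":0,"linear":[0,0,0],"twist":0},{"fingers":0,"linear":[0,0,0],"twist":0}]}}

```text
clock: 33.33
eef_pos: [598.3, 302.0, 43.2]
tool_rot: [-3.125, 0.004, 1.558]
force: [-1.0, 0.1, 3.3]
width: 19.8
gripper_force: 59.0
```

{"api": "drive_tool", "payload": {"motion": [{"fingers":0,"linear":[0,0,-0.01],"twist":0},{"fingers":0,"linear":[0,0,-0.02],"twist":0},{"fingers":0,"linear":[0,0,-0.025],"twist":0},{"fingers":0,"linear":[0,0,-0.03],"twist":0},{"fingers":0,"linear":[0,0,-0.025],"twist":0}]}}

```text
clock: 33.75
eef_pos: [599.8, 302.5, 154.3]
tool_rot: [-3.124, 0.004, 1.558]
force: [1.2, -0.0, -0.9]
width: 19.8
gripper_force: 59.0
```

{"api": "drive_tool", "payload": {"motion": [{"fingers":0,"linear":[-0.01,0,-0.02],"twist":0},{"fingers":0,"linear":[-0.02,0,-0.015],"twist":0},{"fingers":0,"linear":[-0.03,0.001,0],"twist":0},{"fingers":0,"linear":[-0.032,0.001,0],"twist":0},{"fingers":0,"linear":[-0.032,0.001,0],"twist":0}]}}

```text
clock: 34.17
eef_pos: [601.6, 177.5, 188.7]
tool_rot: [-3.124, 0.004, 1.559]
force: [0.2, -0.7, -2.6]
width: 19.5
gripper_force: 59.0
```

{"api": "drive_tool", "payload": {"motion": [{"fingers":0,"linear":[-0.032,0.001,0],"twist":0},{"fingers":0,"linear":[-0.032,0.001,0],"twist":0},{"fingers":0,"linear":[-0.032,0.001,0],"twist":0},{"fingers":0,"linear":[-0.032,0.001,0],"twist":0},{"fingers":0,"linear":[-0.032,0.001,0],"twist":0}]}}

```text
clock: 34.58
eef_pos: [604.4, 16.9, 188.9]
tool_rot: [-3.123, 0.004, 1.558]
force: [-0.1, 1.1, -2.6]
width: 19.6
gripper_force: 59.0
```

{"api": "drive_tool", "payload": {"motion": [{"fingers":0,"linear":[-0.032,0.001,0],"twist":0},{"fingers":0,"linear":[-0.032,0.001,0],"twist":0},{"fingers":0,"linear":[-0.032,0.001,0],"twist":0},{"fingers":0,"linear":[-0.032,0.001,0],"twist":0},{"fingers":0,"linear":[-0.032,0.001,0],"twist":0}]}}

```text
clock: 35.0
eef_pos: [607.2, -143.1, 189.5]
tool_rot: [-3.123, 0.004, 1.558]
force: [0.7, 1.3, -1.2]
width: 19.5
gripper_force: 59.0
```

{"api": "drive_tool", "payload": {"motion": [{"fingers":0,"linear":[-0.025,0,0],"twist":0},{"fingers":0,"linear":[-0.01,0,0],"twist":0},{"fingers":0,"linear":[0,0,0],"twist":0},{"fingers":0,"linear":[0,0,0],"twist":0},{"fingers":0,"linear":[0,0,0],"twist":0}]}}

```text
clock: 35.42
eef_pos: [607.5, -173.6, 189.8]
tool_rot: [-3.124, 0.002, 1.561]
force: [-0.5, 0.2, -1.5]
width: 19.7
gripper_force: 59.0
```

{"api": "drive_tool", "payload": {"motion": [{"fingers":0,"linear":[0,0,0],"twist":0},{"fingers":0,"linear":[0,0,0],"twist":0},{"fingers":0,"linear":[0,0,0],"twist":0}]}}

```text
clock: 35.67
eef_pos: [607.6, -175.1, 189.7]
tool_rot: [-3.124, 0.004, 1.56]
force: [0.9, -0.1, -2.2]
width: 19.8
gripper_force: 59.0
```

Run:
```python
from h import *
s=monitor.read_state();print(s['clock'],np.round(s['qpos'],3),s['eef_pos'],s['tool_rot'],s["width"])
g=shot("wrist","w13");cv2.imwrite("pics/w13.png",cv2.resize(g["color"],None,fx=1.5,fy=1.5))
for n in("w13","w7","w1","w5","w9"):
    h=load(n);p=proj(h,(613,-106,4));lo=(8,20,130);hs=cv2.cvtColor(h["color"],cv2.COLOR_BGR2HSV)
    m=cv2.inRange(hs,np.array((8,20,150)),np.array((30,140,255)))|cv2.inRange(hs,np.array((100,60,60)),np.array((130,255,255)))
    k=np.zeros_like(m);cv2.circle(k,tuple(int(v) for v in p),78,255,-1);m&=k
    c=max(cv2.findContours(m,0,1)[0],key=cv2.contourArea)[:,0];P=plane(h,c,4)[:,:2].astype(np.float32)
    b=blobs(h,(100,60,60),(130,255,255),[max(0,int(p[0])-75),max(0,int(p[1])-75),int(p[0])+75,int(p[1])+75],20)
    print(n,p.round(),"disc",cv2.minEnclosingCircle(P),"rows",c[:,1].min(),"ring",[cv2.minEnclosingCircle(plane(h,x[2],4)[:,:2].astype(np.float32)) for x in b[:1]])
```

```text
35.6667 [ 0.627  0.74  -0.69   1.584  0.531  1.03  -0.234] [ 607.58046916 -175.09955238  189.71304343] [-3.12420775  0.00383393  1.55980757] 19.817051961701075
w13 [267. 102.] disc ((613.7372436523438, -104.9425277709961), 57.91535568237305) rows 37 ring [((613.6995239257812, -104.98401641845703), 49.46501541137695)]
w7 [277.  51.] disc ((613.0068359375, -104.81959533691406), 59.46827697753906) rows 0 ring [((613.763916015625, -105.09394073486328), 49.42876434326172)]
w1 [102.  87.] disc ((613.9815673828125, -104.57945251464844), 59.43951416015625) rows 27 ring [((614.0142822265625, -104.62013244628906), 49.41665267944336)]
w5 [385.  53.] disc ((613.0756225585938, -104.79544067382812), 59.16157531738281) rows 0 ring [((613.6900634765625, -105.18487548828125), 49.427154541015625)]
w9 [436.  49.] disc ((613.1243286132812, -104.89649963378906), 58.71323776245117) rows 0 ring [((613.570556640625, -105.15486145019531), 49.442832946777344)]
```

View pics/w13.png

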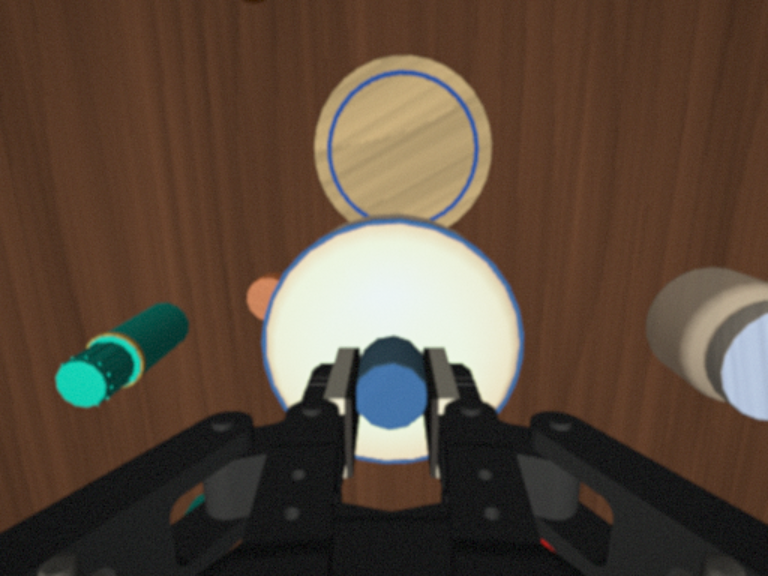

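The pad ring is at (403,147), the dish is held level, and the pot at (265,298) is clear.

{"api": "drive_tool", "payload": {"motion": [{"fingers":0,"linear":[0.02,0.002,0],"twist":0},{"fingers":0,"linear":[0.025,0.003,0.01],"twist":0},{"fingers":0,"linear":[0.025,0.002,0.02],"twist":0},{"fingers":0,"linear":[0,0,0.025],"twist":0},{"fingers":0,"linear":[0,0,0.025],"twist":0}]}}

```text
clock: 36.13
eef_pos: [614.8, -103.7, 109.3]
tool_rot: [-3.126, 0.003, 1.562]
force: [0.6, -0.8, -2.3]
width: 19.8
gripper_force: 59.0
```

{"api": "drive_tool", "payload": {"motion": [{"fingers":0,"linear":[0,0,0.022],"twist":0},{"fingers":0,"linear":[0,0,0.015],"twist":0},{"fingers":0,"linear":[0,0,0.006],"twist":0},{"fingers":0,"linear":[0,0,0],"twist":0},{"fingers":0,"linear":[0,0,0],"twist":0}]}}

```text
clock: 36.55
eef_pos: [613.6, -106.8, 66.7]
tool_rot: [-3.125, 0.004, 1.558]
force: [0.5, -0.6, -2.4]
width: 19.6
gripper_force: 59.0
```

{"api": "drive_tool", "payload": {"motion": [{"fingers":0,"linear":[0,0,0],"twist":0},{"fingers":0,"linear":[0,0,0],"twist":0},{"fingers":0,"linear":[0,0,0],"twist":0}]}}

```text
clock: 36.8
eef_pos: [613.8, -107.3, 67.3]
tool_rot: [-3.126, 0.004, 1.557]
force: [-0.5, -0.4, -2.4]
width: 19.4
gripper_force: 59.0
```

{"api": "drive_tool", "payload": {"motion": [{"fingers":0,"linear":[0.0022,-0.0005,0.006],"twist":0},{"fingers":0,"linear":[0,0,0.006],"twist":0},{"fingers":0,"linear":[0,0,0.004],"twist":0},{"fingers":0,"linear":[0,0,0.001],"twist":0},{"fingers":0,"linear":[0,0,0],"twist":0}]}}

```text
clock: 37.22
eef_pos: [611.8, -105.0, 48.4]
tool_rot: [-3.123, 0.004, 1.558]
force: [0.5, 0.3, -1.9]
width: 19.7
gripper_force: 59.0
```

{"api": "drive_tool", "payload": {"motion": [{"fingers":0,"linear":[0,0,0.001],"twist":0},{"fingers":0,"linear":[0,0,0],"twist":0},{"fingers":0,"linear":[0,0,0],"twist":0}]}}

```text
clock: 37.47
eef_pos: [612.5, -105.0, 48.2]
tool_rot: [-3.124, 0.004, 1.558]
force: [-0.5, -0.5, -2.2]
width: 19.9
gripper_force: 59.0
```

{"api": "drive_tool", "payload": {"motion": [{"fingers":0,"linear":[0,0,0.001],"twist":0},{"fingers":0,"linear":[0,0,0.0005],"twist":0},{"fingers":0,"linear":[0,0,0],"twist":0}]}}

```text
clock: 37.72
eef_pos: [612.5, -105.0, 47.2]
tool_rot: [-3.125, 0.004, 1.558]
force: [-1.0, -0.3, 2.1]
width: 19.5
gripper_force: 59.6
```

{"api": "drive_tool", "payload": {"motion": [{"fingers":0,"linear":[0,0,0.0003],"twist":0},{"fingers":0,"linear":[0,0,0],"twist":0},{"fingers":0.7,"linear":[0,0,0],"twist":0},{"fingers":0.7,"linear":[0,0,0],"twist":0},{"fingers":0.7,"linear":[0,0,0],"twist":0}]}}

```text
clock: 38.13
eef_pos: [612.4, -105.0, 46.3]
tool_rot: [-3.124, 0.004, 1.558]
force: [-0.2, 0.4, 0.2]
width: 55.4
gripper_force: 0.0
```

{"api": "drive_tool", "payload": {"motion": [{"fingers":0.7,"linear":[0,0,0],"twist":0},{"fingers":0.7,"linear":[0,0,-0.015],"twist":0},{"fingers":0.7,"linear":[0,0,-0.035],"twist":0},{"fingers":0.7,"linear":[0,0,-0.04],"twist":0},{"fingers":0.7,"linear":[0,0,-0.04],"twist":0}]}}

```text
clock: 38.55
eef_pos: [613.9, -104.3, 177.0]
tool_rot: [-3.122, 0.003, 1.558]
force: [0.7, -1.1, 0.3]
width: 59.6
gripper_force: 0.0
```

{"api": "drive_tool", "payload": {"motion": [{"fingers":1,"linear":[-0.03,0,-0.02],"twist":0},{"fingers":1,"linear":[-0.03,0,0],"twist":0},{"fingers":1,"linear":[0,0,0],"twist":0},{"fingers":1,"linear":[0,0,0],"twist":0},{"fingers":1,"linear":[0,0,0],"twist":0}]}}

```text
clock: 38.97
eef_pos: [613.8, -164.1, 196.1]
tool_rot: [-3.123, 0.003, 1.557]
force: [0.8, 0.7, -0.1]
width: 85.1
gripper_force: 0.0
```

Run:
```python
from h import *
s=monitor.read_state();print(s['clock'],s['eef_pos'],s["width"])
g=shot("wrist","w14");S=shot("scene","s1");D=shot("side","d1")
cv2.imwrite("pics/end.png",np.vstack([np.hstack([cv2.resize(S["color"],(400,300)),cv2.resize(g["color"],(400,300))]),np.hstack([cv2.resize(D["color"][60:370,130:400],(400,300)),cv2.resize(S["color"][150:290,110:460],(400,300))])]))
p=proj(g,(613.7,-105,30));print(p)
w=blobs(g,(0,0,120),(60,120,255),[int(p[0])-85,max(0,int(p[1])-85),int(p[0])+85,int(p[1])+85])
hs=cv2.cvtColor(g["color"],cv2.COLOR_BGR2HSV)
k=blobs(g,(95,90,130),(125,255,255),[int(p[0])-25,max(0,int(p[1])-25),int(p[0])+25,int(p[1])+25])
print("knob",plane(g,k[0][1],66)); c=w[0][2];print("pad disc",cv2.minEnclosingCircle(plane(g,c,4)[:,:2].astype(np.float32)))
for n,G,roi in(("scene",S,None),("side",D,None)):
  pass
q=[np.array(proj(G,(613,-105,66))) for G in(S,D)];kk=[blobs(G,(95,90,60),(125,255,255),[int(a[0])-12,int(a[1])-12,int(a[0])+12,int(a[1])+8],5) for G,a in zip((S,D),q)]
print("knob tri",tri(S,kk[0][0][1],D,kk[1][0][1]) if all(kk) else kk)
```

```text
38.9667 [ 613.75575664 -164.06070798  196.10129708] 85.06332911343318
[261.6283442  113.27207086]
knob [[ 613.64697878 -104.62120584   66.        ]]
pad disc ((613.8153076171875, -105.08788299560547), 59.12841033935547)
knob tri (array([ 612.6556066 , -104.09057924,   60.27290533]), np.float64(2.2473681628755986))
```

View pics/end.png

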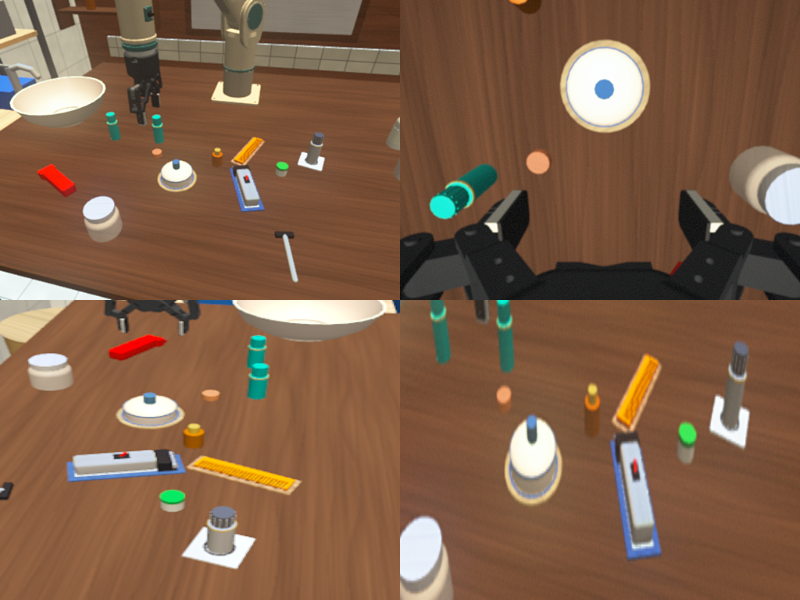

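All four things are on their pads. In the four-part picture the dish is at (605,86) in the wrist view, the trimmer, comb and atomizer sit on their outlines, and the perfume bottle (217,157) is still standing.

```bash
python3 -c "
from cell import ctrl
print(ctrl.finish_job())"
```

```text
the job is handed in; nothing more can be done
None
```

The job is handed in at about 39 s: the trimmer, comb, atomizer and soap dish are on their pads in the order asked, with the comb and dish measured within about 0.5 mm and the trimmer about 1 mm, the atomizer judged by eye to be centred on its ring, and the perfume bottle still standing in its place.

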